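# Stow the ink pot in the wide bench drawer

## Robot

A 6-joint arm with a two-finger parallel gripper is mounted at the origin on a cart in front of the work surface, level with it; the furniture and walls round the work are solid. World frame = base frame: x ahead of the robot, y to its left, z up, the work surface at z = 0. Lengths are in m, angles in rad, forces in N, time in s.
With the tool pointing down it reaches from about 0.35 to 0.975 m from the base axis. Payload 17.4 kg.
Tool frame: the origin (TCP) lies between the finger pads; the fingertips stand 22 mm ahead of it and the grasp point (between the pads) lies 3 mm ahead of it; z points along the fingers, y is the direction in which the jaws open and shut (so a half turn about z gives the same grasp; the last joint's range is limited). The gripper opens to 85 mm and grips with 20 to 120 N. Pads are 22 mm wide; open, the fingers measure 114 mm over their backs; the gripper's body (76 mm by 85 mm) begins 54 mm behind the grasp point. The pads swing forward as they close: fully open they stand 13 mm farther back than shut.
Start: joints at [1.3, 0.116, 1.442, -0, 1.584, -0.038], TCP at [0.156, 0.657, 0.213] pointing down, gripper open.
Joint ranges: [-2.83, 2.83], [-0.83, 2.19], [0.07, 2.5], [-1.14, 4.28], [0.01, 3], [-2.97, 2.97]. Speed limits (rad/s): [1.89, 1.89, 2.22, 3.14, 3.14, 3.14].

## Interface

Orientations are given as a unit quaternion [w, x, y, z].
In Python, from rig import get_state, vision, manip gives the robot as it stands.
- The arm moves only by the shell command python3 -m inch 'ROWS' [FORCE]. ROWS is JSON, a list of rows, each an object of numbers: "fingers": the opening in per cent of the stroke, from 0 (shut) to 100 (fully open); "tx", "ty", "tz": the shift along the world's x, y, z scaled (see below); "rx", "ry", "rz": the turn, a rotation vector about the world's x, y, z scaled (see below). A call has exactly 10 rows; each row is the pose to reach, as a shift and turn from the pose commanded when the call began, turning the shorter way round; what a row does not reach only later rows make up. The controller multiplies each number of a shift by 0.2 m and each number of a turn by 180 degrees. A row lasts 1/12 s, in which the tool goes at most 41.7 mm and 7.16 degrees, less where a joint would pass 70% of its speed; a pose out of reach is approached as far as the arm can. A call with a number of a shift or a turn outside -1 to 1 is refused whole. A call with a gripper value outside its range is refused whole. The fingers move at their own pace and stop on an object; FORCE is the grip in N (left out, the last holds). Time passes only in rows, so rows that repeat a pose let the fingers close, or fill a call up. It gives the time, the measured TCP pose, the force and the opening at its end, in the units of the state.
- get_state(): the state, without advancing time (a new reading comes with each control period).
- vision.read_camera(name): name is "scene" or "top"; returns the picture (384x512x3 uint8, red, green, blue); there is no depth.
- vision.get_calibration(name): a dict with "K" (3x3 intrinsics, pixels), "T" (4x4, takes a point from camera to world coordinates). Camera axes: x right, y down, z forward; pixel columns grow to the right and rows downward; lengths in m; the calibration is good to about 2 mm. A picture is of the moment at which its call begins. get_calibration takes no time and is no camera call.
- manip.hand_in(): hands the job in, once; it reports no verdict.
Trained networks look in the newest picture that a camera, given by its name, has taken for a name from the list of things; names that differ only in an ending like _2 or _b are one class to them, and where a whole thing is asked for, a point or a joint stands for the part that bears it (a point fixed in the world has none). Each returns a list of dicts, best first, with "conf" (0 to 1); they miss things now and then, are a little off and sometimes report something else, mostly with a low value. They report only what shows in the picture. A call takes as long as a camera call. They do not tell look-alikes from the thing itself.
- vision.cut_out(label, camera): "mask" (384x512 bool, what is visible of it) and "position" ([column, row] in pixels, amid what is visible of it).
The state is a dict: "t": time; "joints": joint angles; "qd": joint speeds; "joint_efforts": joint torques, N m; "ee_pos": TCP position; "tcp_rot": TCP orientation; "contact_force": force on the tool from outside, world axes, zero at the start; "wrist_torque": the same for the moment, N m; "finger_gap": finger opening in m.
Only numpy, scipy, OpenCV 4.12 (cv2) and the standard library are available. Lean on these libraries where they do the work, as an engineer would, in place of code of your own. Each camera call takes 0.05 s, during which the arm holds its last target.

## Task

Put the ink pot away in the drawer of the wider of the two small drawer units: the pot stands in that drawer's way, so first move it aside (do not shove it with the drawer), then pull the wide drawer out to its stop and set the pot down gently, upright, on the drawer's floor. Leave the wide drawer fully out, and leave the narrow unit's drawer, the jar and the two printing pads as they are.

Things in the scene. Friction and masses are not known exactly. Their poses are not given: they have to be found in the camera images.
- wide_unit: wider grey drawer unit, fixed to the bench: 115 deep (x) by 150 wide (y) by 66 mm high, flat roof, plain walls. Origin: centre of its underside; its front faces its own -x. Its one drawer slides out along its -x.
- wide_unit_drawer (a joint): how far the wide unit's drawer is out, in m: 0 shut, 0.095 at its stop; starts ajar at 0.050 to 0.060; about 2 N of friction. It has no handle: hook it from above behind its front panel, in the open gap between panel and roof edge (gap length = joint value).
- wide_unit_drawer_front (a point): middle of the top edge of the wide drawer's front panel, on its outer face, 58 mm above the bench; axes as the unit's. The panel is 8 mm thick, 146 mm wide. Behind it is one open compartment, 131 mm wide and 102 mm long inside, floor 12 mm and side walls' tops 48 mm above the bench. At joint value q the roof's edge lies q + 8 mm behind this point.
- narrow_unit: narrower grey drawer unit, fixed: 115 deep (x) by 105 wide (y) by 66 mm high, otherwise alike; its drawer has a divider along the middle. Origin: centre of its underside, front to its own -x. Not to be used.
- narrow_unit_drawer_front (a point): point at the middle of the top edge of the narrow drawer's front panel (101 mm wide), on its outer face, 58 mm above the bench; this drawer too stands ajar, 0.030 to 0.060 m, and stays so.
- ink_pot: squat round ink pot with a small screw cap: body 62 mm in diameter, 78 mm high, with cap (32 mm) 86 mm; about 0.16 kg. Origin: centre of its underside, z up. Stands on the bench close in front of the wide drawer.
- glass_jar: clear glass jar, 64 mm in diameter, 70 mm high, a bystander. Origin: centre of its underside.
- large_pad: printing pad, a rounded silicone dome on a wooden backing 48x48 mm, 44 mm high, a bystander. Origin: centre of its underside.
- small_pad: printing pad, a rounded silicone dome on a wooden backing 37x37 mm, 44 mm high, a bystander. Origin: centre of its underside.
Not all that is in view belongs to the job. Leave any purple look-alike of the ink_pot alone.

How it is judged:
On the way, in this order (a step that is already met when the one before it is completed fails the run):
1. the pot is clear of the wide drawer's way while that drawer is still ajar (not past 0.070 m) (value of joint wide_unit_drawer below 0.07 m and (y of ink_pot in the frame of wide_unit above 0.108 m or y of ink_pot in the frame of wide_unit below -0.108 m or x of ink_pot in the frame of wide_unit above -0.06 m or x of ink_pot in the frame of wide_unit below -0.205 m)), for 0.1 s.
2. the wide drawer is out to its stop, with the pot not yet in it (value of joint wide_unit_drawer above 0.089 m and not (x of ink_pot in the frame of wide_unit_drawer_front between 0.03 and 0.09 m and y of ink_pot in the frame of wide_unit_drawer_front between -0.045 and 0.045 m)), for 0.2 s.
At the end, for the whole second after the job is handed in: The wide drawer is at its stop (joint above 0.089 m); the pot stands upright (within 0.1 rad) and at rest on that drawer's floor; the narrow drawer has moved less than 12 mm, and the jar and both pads less than 20 mm, from where they were (value of joint wide_unit_drawer above 0.089 m and x of ink_pot in the frame of wide_unit_drawer_front between 0.03 and 0.09 m and y of ink_pot in the frame of wide_unit_drawer_front between -0.045 and 0.045 m and z of ink_pot in the frame of wide_unit_drawer_front between -0.052 and -0.04 m and angle between ink_pot's own z axis and vertical below 0.1 rad and linear speed of ink_pot below 0.02 m/s and distance of narrow_unit_drawer_front from where it was at the start of the episode below 0.012 m and distance of each of glass_jar, large_pad, small_pad from where it was at the start of the episode below 0.02 m); the robot touches nothing.
It fails at once if the ink pot tips over (more than 0.5 rad) (angle between ink_pot's own z axis and vertical above 0.5 rad).
It fails at once if the ink pot is dropped into the drawer (faster than 0.55 m/s near its floor) (x of ink_pot in the frame of wide_unit_drawer_front between 0.03 and 0.09 m and y of ink_pot in the frame of wide_unit_drawer_front between -0.045 and 0.045 m and z of ink_pot in the frame of wide_unit_drawer_front below -0.02 m and linear speed of ink_pot above 0.55 m/s).
It fails at once if the narrow unit's drawer is moved by 12 mm or more (distance of narrow_unit_drawer_front from where it was at the start of the episode above 0.012 m).
It fails at once if the jar or a printing pad is moved by 20 mm or more (distance of any of glass_jar, large_pad, small_pad from where it was at the start of the episode above 0.02 m).
It also fails if it takes over 72 s, if anything falls off the work surface, if the arm or the gripper's body presses on something with over 40 N, if the wrist force passes 120 N, or if a joint passes its speed limit or range.

## Working session

There is one attempt and no reset: what is moved stays moved. The work goes in short steps, Python scripts to look and compute and a shell command to move; the robot and the scene stay as the last step left them, time stands still between calls to the robot, and variables do not carry over. Pictures are saved under pics/ and viewed, and the job is handed in when it is done.

```bash
ls; mkdir -p pics
python3 - <<'E'
from rig import get_state, vision
import cv2
s=get_state();print({k:(v if not hasattr(v,'tolist') else v.tolist()) for k,v in s.items()})
for c in ("scene","top"):
    im=vision.read_camera(c);cv2.imwrite(f"pics/{c}0.png",im[:,:,::-1])
    print(vision.get_calibration(c))
    for l in ("wide_unit","narrow_unit","wide_unit_drawer_front","ink_pot","glass_jar","large_pad","small_pad"):
        print(c,l,[(round(float(d["conf"]),2),[round(float(x)) for x in d["position"]],int(d["mask"].sum())) for d in vision.cut_out(l,c)])
E
```

```text
pics
{'t': 0.0, 'joints': [1.3001920785059982, 0.11648822159894232, 1.4422792538894802, -2.581936946701293e-05, 1.5840265746264761, -0.03777643443337597], 'qd': [0.00048434216581923813, 3.2463824250758844e-05, 0.0004902248932498754, -0.0009985630029419748, -0.001040949888077067, 0.00030190946530554377], 'joint_efforts': [-0.0021507703786483034, -73.20025205612183, -63.24871301651001, -0.000274931935564382, 0.006573123391717672, 2.3522933361164178e-05], 'ee_pos': [0.1556834786882434, 0.6565698495387298, 0.21265200195253525], 'tcp_rot': [-7.949978221018167e-05, 0.11615128196637825, 0.9932313520487432, -0.0005955541765270353], 'contact_force': [-0.41117426568845994, 0.01299060853044497, 0.017727616873736363], 'wrist_torque': [-0.03580428722797854, 0.008611082196156068, 0.00807237898556435], 'finger_gap': 0.08516223898641816}
{'K': array([[422.42399424,   0.        , 254.56728448],
       [  0.        , 422.42399424, 190.19963166],
       [  0.        ,   0.        ,   1.        ]]), 'T': array([[ 0.74181287, -0.42035465,  0.52250897, -0.15410449],
       [-0.6704321 , -0.4826577 ,  0.56
[... 561 characters left out ...]
        , 253.22147588],
       [  0.        , 400.82729128, 188.88244064],
       [  0.        ,   0.        ,   1.        ]]), 'T': array([[ 0.02178599, -0.98717286,  0.15816166,  0.33488199],
       [-0.9997424 , -0.02251832, -0.00283943,  0.16089324],
       [ 0.00636454, -0.15805905, -0.98740915,  1.31188109],
       [ 0.        ,  0.        ,  0.        ,  1.        ]])}
top wide_unit [(0.86, [245, 179], 2628)]
top narrow_unit [(0.36, [183, 180], 395)]
top wide_unit_drawer_front [(0.98, [246, 198], 841)]
top ink_pot [(0.91, [296, 220], 349), (0.85, [241, 222], 310), (0.67, [116, 171], 453)]
top glass_jar [(0.58, [184, 176], 394)]
top large_pad []
top small_pad [(0.58, [284, 178], 127)]
```

Run:
```python
import cv2
for c,(x0,y0,x1,y1) in {"scene":(140,90,440,315),"top":(80,110,380,260)}.items():
    im=cv2.imread(f"pics/{c}0.png")[y0:y1,x0:x1]
    s=800/(x1-x0);s=min(s,600/(y1-y0))
    cv2.imwrite(f"pics/{c}0z.png",cv2.resize(im,None,fx=s,fy=s,interpolation=cv2.INTER_CUBIC));print(s)
```

```text
2.6666666666666665
2.6666666666666665
```

View pics/scene0.png

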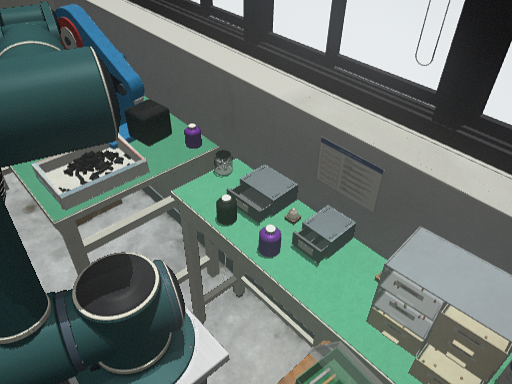

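View pics/top0.png

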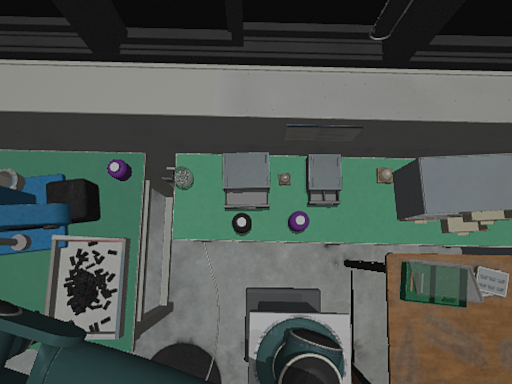

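```bash
sleep 1
```

```text
(no output)
```

View pics/scene0z.png

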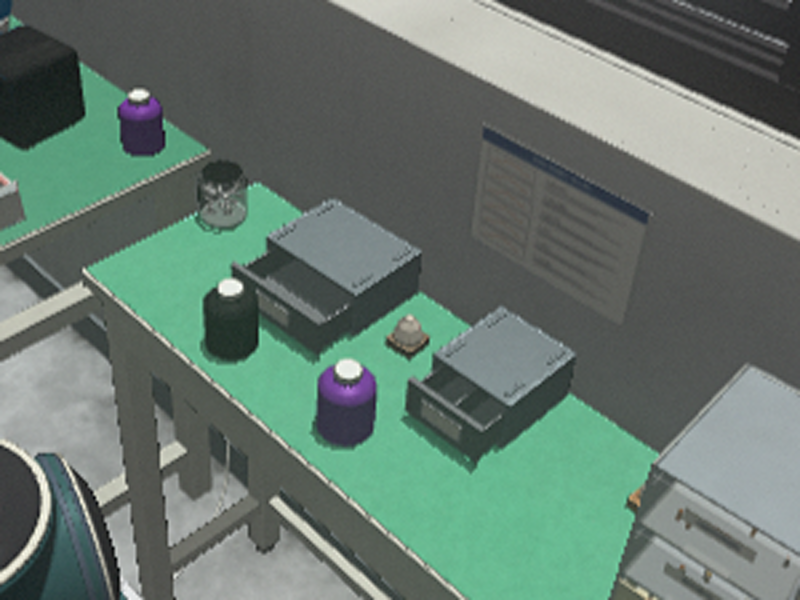

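View pics/top0z.png

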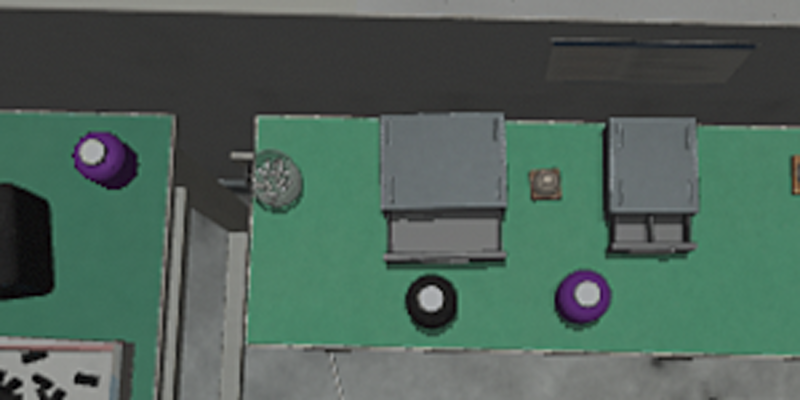

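The black pot at top (241,222) is the target. The purple ones at (296,220) and (116,171) are look-alikes. The wide unit is at (245,179), the jar at (184,176), and the pads at (284,178) and (385,175). Next I measure.

```bash
cat > h.py <<'E'
import numpy as np
from rig import get_state, vision
import cv2
def ray(c,uv,z):
    C=vision.get_calibration(c);K,T=C["K"],C["T"]
    d=T[:3,:3]@np.linalg.inv(K)@np.array([uv[0],uv[1],1.]);o=T[:3,3]
    return o+d*(z-o[2])/d[2]
def proj(c,p):
    C=vision.get_calibration(c);q=np.linalg.inv(C["T"])@np.append(p,1);q=C["K"]@q[:3];return q[:2]/q[2]
E
python3 - <<'E'
from h import *
np.set_printoptions(precision=4,suppress=True)
f=lambda x,y:(x/2.6667+80,y/2.6667+110)
for n,u,z in [("roofFL",(381,211),.066),("roofFR",(505,211),.066),("roofBR",(503,113),.066),("roofBL",(381,113),.066),
 ("panelL",(384,259),.058),("panelR",(505,259),.058),("cap",(431,299),.086),("potcen",(432,300),.078),("purplecap",(587,293),.086),("edgeL",(250,345),0),("edgeR",(600,352),0),
 ("jar",(277,182),.035),("pad",(545,184),.0),("narL",(608,250),.058),("narR",(692,250),.058)]:
    print(n,ray("top",f(*u),z))
g=lambda x,y:(x/2.6667+140,y/2.6667+90)
for n,u,z in [("cap",(230,288),.086),("roofFL",(267,240),.066),("roofFR",(356,295),.066),("roofBR",(420,252),.066),("roofBL",(333,199),.066),("panelL",(233,264),.058),("panelR",(318,321),.058)]:
    print(n,ray("scene",g(*u),z))
vision.read_camera("top");vision.read_camera("scene")
for c in("top","scene"):
  for l in("ink_pot","wide_unit_drawer_front","wide_unit","small_pad","glass_jar"):
    for d in vision.cut_out(l,c):
        ys,xs=np.nonzero(d["mask"]);print(c,l,round(d["conf"],2),xs.min(),xs.max(),ys.min(),ys.max(),cv2.minAreaRect(np.c_[xs,ys].astype(np.float32)))
E
```

```text
roofFL [0.5315 0.2527 0.066 ]
roofFR [0.5348 0.1065 0.066 ]
roofBR [0.6537 0.1107 0.066 ]
roofBL [0.6503 0.2568 0.066 ]
panelL [0.4756 0.2479 0.058 ]
panelR [0.4788 0.1052 0.058 ]
cap [0.4276 0.1906 0.086 ]
potcen [0.427  0.1896 0.078 ]
purplecap [0.4384 0.0117 0.086 ]
edgeL [0.3732 0.4113 0.    ]
edgeR [ 0.3742 -0.0148  0.    ]
jar [0.5691 0.3824 0.035 ]
pad [0.5807 0.0542 0.    ]
narL [ 0.4922 -0.0164  0.058 ]
narR [ 0.4945 -0.1158  0.058 ]
cap [0.4247 0.1832 0.086 ]
roofFL [0.5274 0.2404 0.066 ]
roofFR [0.5382 0.0989 0.066 ]
roofBR [0.6489 0.1046 0.066 ]
roofBL [0.6434 0.2489 0.066 ]
panelL [0.4744 0.2399 0.058 ]
panelR [0.4827 0.1016 0.058 ]
top ink_pot 0.91 108 131 159 180 ((119.34614562988281, 169.2307586669922), (24.684158325195312, 18.30510711669922), 33.690067291259766)
top ink_pot 0.85 233 251 213 232 ((242.0, 222.5), (19.0, 18.0), 90.0)
top ink_pot 0.66 288 308 212 230 ((298.0, 221.0), (18.0, 20.0), 90.0)
top wide_unit 0.77 223 269 151 208 ((246.0, 179.5), (57.0, 46.0), 90.0)
top small_pad 0.66 279 290 173 184 ((284.5, 178.5), (11.0, 11.0), 90.0)
top small_pad 0.21 308 341
[... 424 characters left out ...]
.0)
scene ink_pot 0.69 259 281 225 257 ((270.0, 241.0), (32.0, 22.0), 90.0)
scene wide_unit_drawer_front 0.89 227 271 183 222 ((249.16201782226562, 200.76602172851562), (49.837486267089844, 25.48795509338379), 34.695152282714844)
scene wide_unit 0.94 227 297 164 222 ((263.73046875, 191.89962768554688), (51.70347213745117, 60.78816223144531), 52.4314079284668)
scene wide_unit 0.5 292 355 205 263 ((323.60223388671875, 233.55804443359375), (44.89496612548828, 60.80146026611328), 48.01278305053711)
scene small_pad 0.71 285 300 208 224 ((292.5000305175781, 216.50001525878906), (12.727920532226562, 14.142135620117188), 45.0)
scene glass_jar 0.71 214 232 150 175 ((223.0, 162.5), (25.0, 18.0), 90.0)
```

```bash
python3 -m inch '[{"fingers":100,"tx":0.07,"ty":-0.1,"rz":0.01},{"fingers":100,"tx":0.14,"ty":-0.2,"rz":0.02},{"fingers":100,"tx":0.21,"ty":-0.3,"rz":0.03},{"fingers":100,"tx":0.28,"ty":-0.4,"rz":0.04},{"fingers":100,"tx":0.35,"ty":-0.5,"rz":0.05},{"fingers":100,"tx":0.42,"ty":-0.6,"rz":0.06},{"fingers":100,"tx":0.49,"ty":-0.7,"rz":0.07},{"fingers":100,"tx":0.56,"ty":-0.8,"rz":0.08},{"fingers":100,"tx":0.63,"ty":-0.9,"rz":0.085},{"fingers":100,"tx":0.70,"ty":-1,"rz":0.085}]' 40
python3 -m inch '[{"fingers":100,"tx":0.07,"ty":-0.1},{"fingers":100,"tx":0.14,"ty":-0.2},{"fingers":100,"tx":0.21,"ty":-0.3},{"fingers":100,"tx":0.28,"ty":-0.4},{"fingers":100,"tx":0.35,"ty":-0.5},{"fingers":100,"tx":0.42,"ty":-0.6},{"fingers":100,"tx":0.49,"ty":-0.7},{"fingers":100,"tx":0.56,"ty":-0.8},{"fingers":100,"tx":0.63,"ty":-0.9},{"fingers":100,"tx":0.65,"ty":-1}]'
```

```text
schema error: expected keys fingers, tx, ty, tz, rx, ry, rz
schema error: expected keys fingers, tx, ty, tz, rx, ry, rz
```

```bash
python3 -m inch '[{"fingers":100,"tx":0.07,"ty":-0.1,"tz":0,"rx":0,"ry":0,"rz":0.01},{"fingers":100,"tx":0.14,"ty":-0.2,"tz":0,"rx":0,"ry":0,"rz":0.02},{"fingers":100,"tx":0.21,"ty":-0.3,"tz":0,"rx":0,"ry":0,"rz":0.03},{"fingers":100,"tx":0.28,"ty":-0.4,"tz":0,"rx":0,"ry":0,"rz":0.04},{"fingers":100,"tx":0.35,"ty":-0.5,"tz":0,"rx":0,"ry":0,"rz":0.05},{"fingers":100,"tx":0.42,"ty":-0.6,"tz":0,"rx":0,"ry":0,"rz":0.06},{"fingers":100,"tx":0.49,"ty":-0.7,"tz":0,"rx":0,"ry":0,"rz":0.07},{"fingers":100,"tx":0.56,"ty":-0.8,"tz":0,"rx":0,"ry":0,"rz":0.08},{"fingers":100,"tx":0.63,"ty":-0.9,"tz":0,"rx":0,"ry":0,"rz":0.085},{"fingers":100,"tx":0.70,"ty":-1,"tz":0,"rx":0,"ry":0,"rz":0.085}]' 40
python3 -m inch '[{"fingers":100,"tx":0.07,"ty":-0.1,"tz":0,"rx":0,"ry":0,"rz":0},{"fingers":100,"tx":0.14,"ty":-0.2,"tz":0,"rx":0,"ry":0,"rz":0},{"fingers":100,"tx":0.21,"ty":-0.3,"tz":0,"rx":0,"ry":0,"rz":0},{"fingers":100,"tx":0.28,"ty":-0.4,"tz":0,"rx":0,"ry":0,"rz":0},{"fingers":100,"tx":0.35,"ty":-0.5,"tz":0,"rx":0,"ry":0,"rz":0},{"fingers":100,"tx":0.42,"ty":-0.6,"tz":0,"rx":0,"ry":0,"rz":0},{"fingers":100,"tx":0.49,"ty":-0.7,"tz":0,"rx":0,"ry":0,"rz":0},{"fingers":100,"tx":0.56,"ty":-0.8,"tz":0,"rx":0,"ry":0,"rz":0},{"fingers":100,"tx":0.63,"ty":-0.9,"tz":0,"rx":0,"ry":0,"rz":0},{"fingers":100,"tx":0.65,"ty":-1,"tz":0,"rx":0,"ry":0,"rz":0}]'
```

```text
t: 2.23
ee_pos: [0.2962, 0.4558, 0.2135]
tcp_rot: [0.0, -0.018, 1.0, 0.0]
contact_force: [0.6, 1.6, 0.1]
finger_gap: 0.085
t: 3.07
ee_pos: [0.4269, 0.2556, 0.2133]
tcp_rot: [0.0, -0.017, 1.0, -0.0]
contact_force: [-0.5, -0.5, -0.9]
finger_gap: 0.0856
```

```bash
python3 -m inch '[{"fingers":100,"tx":0,"ty":-0.07,"tz":0,"rx":0,"ry":0,"rz":0},{"fingers":100,"tx":0,"ty":-0.14,"tz":0,"rx":0,"ry":0,"rz":0},{"fingers":100,"tx":0,"ty":-0.21,"tz":-0.05,"rx":0,"ry":0,"rz":0},{"fingers":100,"tx":0,"ty":-0.28,"tz":-0.1,"rx":0,"ry":0,"rz":0},{"fingers":100,"tx":0,"ty":-0.34,"tz":-0.15,"rx":0,"ry":0,"rz":0},{"fingers":100,"tx":0,"ty":-0.34,"tz":-0.2,"rx":0,"ry":0,"rz":0},{"fingers":100,"tx":0,"ty":-0.34,"tz":-0.25,"rx":0,"ry":0,"rz":0},{"fingers":100,"tx":0,"ty":-0.34,"tz":-0.3,"rx":0,"ry":0,"rz":0},{"fingers":100,"tx":0,"ty":-0.34,"tz":-0.35,"rx":0,"ry":0,"rz":0},{"fingers":100,"tx":0,"ty":-0.34,"tz":-0.4,"rx":0,"ry":0,"rz":0}]'
cat > look.py <<'E'
import sys
from h import *
n=sys.argv[1]
for c,(x0,y0,x1,y1) in {"scene":(180,130,330,242),"top":(180,140,340,260)}.items():
    im=vision.read_camera(c)[:,:,::-1][y0:y1,x0:x1]
    cv2.imwrite(f"pics/{c}{n}.png",cv2.resize(im,None,fx=5,fy=5,interpolation=cv2.INTER_CUBIC))
E
python3 look.py 1
```

```text
t: 3.9
ee_pos: [0.4256, 0.1893, 0.1323]
tcp_rot: [-0.0, -0.017, 1.0, -0.0]
contact_force: [0.4, -0.4, 0.9]
finger_gap: 0.0851
```

View pics/scene1.png

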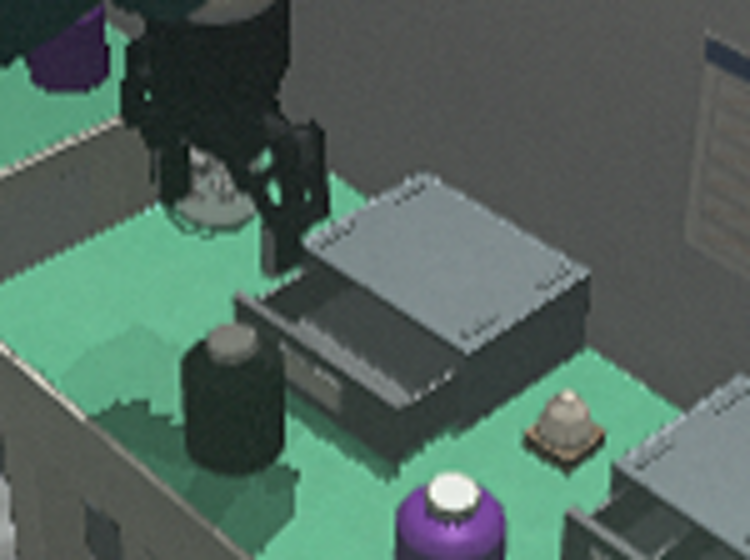

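View pics/top1.png

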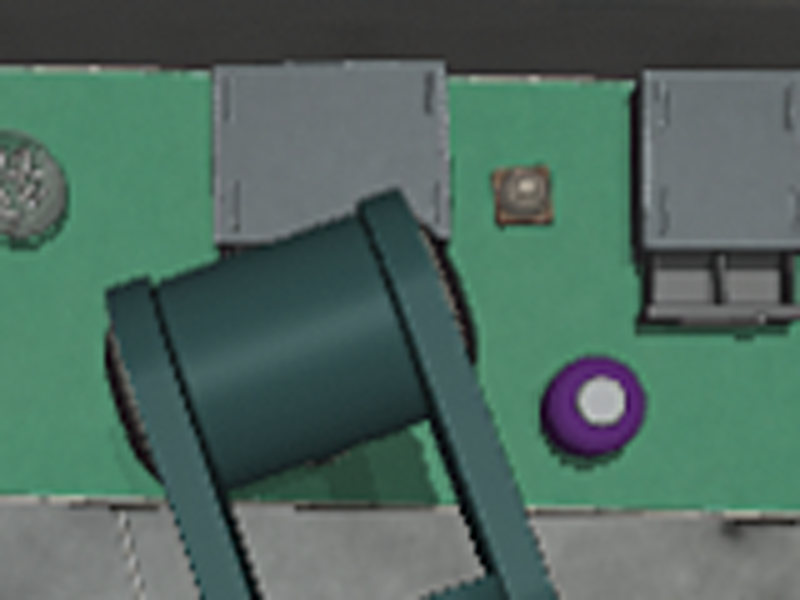

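Run:
```python
from h import *
for p in [(.4256,.1893+.05,.110+.012),(.4256,.1893-.05,.122),(.4256,.1893,.086),(.4256,.183,.086),(.4256,.187,0),(.4256,.187,.086)]:
    q=proj("scene",p);print(p,(q-[180,130])*5, (proj("top",p)-[180,140])*5)
print(ray("scene",(232/5+180,343/5+130),.086))
```

```text
(0.4256, 0.2393, 0.122) [170.89196357 246.88912548] [224.55118234 407.48974172]
(0.4256, 0.13929999999999998, 0.122) [279.64099801 329.47515802] [393.05426286 411.24542972]
(0.4256, 0.1893, 0.086) [225.82942657 334.27360748] [310.10078908 413.89144402]
(0.4256, 0.183, 0.086) [232.57500774 339.5265281 ] [320.40819819 414.12111549]
(0.4256, 0.187, 0) [232.25947934 441.85848111] [316.41371919 423.78225493]
(0.4256, 0.187, 0.086) [228.28764883 336.18787492] [313.86384635 413.97529311]
[0.42336993 0.18079884 0.086     ]
```

Run:
```python
from h import *
s=get_state();print(s['t'],s['ee_pos'],s['finger_gap'],s['joints'])
im=vision.read_camera("scene")[:,:,::-1];c=im[100:212,170:290].astype(float)
c=np.clip(255*(c/255)**.5,0,255).astype(np.uint8)
c=cv2.resize(c,None,fx=5,fy=5,interpolation=cv2.INTER_CUBIC)
cv2.imwrite("pics/s2.png",c)
```

```text
4.0 [0.42501364 0.18890647 0.13137166] 0.08505807770812497 [ 3.63376336e-01 -3.22602426e-01  1.97978487e+00  2.53526230e-05
  1.48706922e+00 -1.24222002e+00]
```

View pics/s2.png

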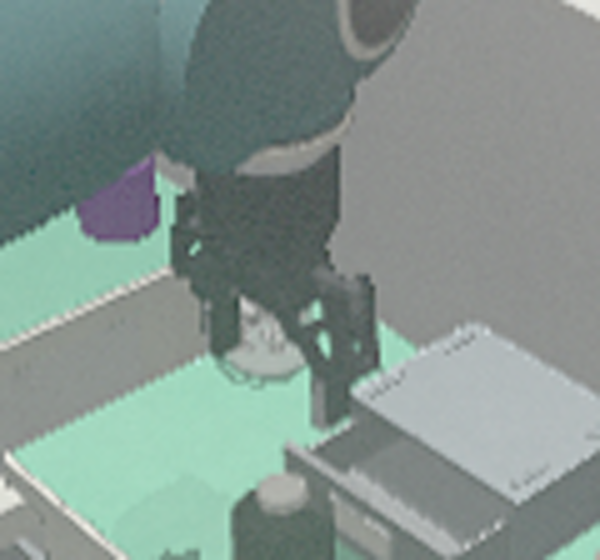

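Run:
```python
from h import *
for z in(.25,.3,.35,.4): print(z,ray("top",(238,210),z),ray("top",(290/5+180,350/5+140),z))
for z in(.11,.122,.16,.17): print(z,ray("scene",(224.3,177.5),z))
im=vision.read_camera("top")[:,:,::-1][110:384,130:380]
cv2.imwrite("pics/t2.png",cv2.resize(im,None,fx=2.2,fy=2.2,interpolation=cv2.INTER_CUBIC))
im=vision.read_camera("scene")[:,:,::-1]
cv2.imwrite("pics/s3.png",cv2.resize(im,None,fx=1.5,fy=1.5,interpolation=cv2.INTER_CUBIC))
```

```text
0.25 [0.44717644 0.19707855 0.25      ] [0.44717644 0.19707855 0.25      ]
0.3 [0.44188892 0.19537472 0.3       ] [0.44188892 0.19537472 0.3       ]
0.35 [0.43660139 0.19367089 0.35      ] [0.43660139 0.19367089 0.35      ]
0.4 [0.43131387 0.19196706 0.4       ] [0.43131387 0.19196706 0.4       ]
0.11 [0.46328967 0.23881384 0.11      ]
0.122 [0.45392842 0.22665428 0.122     ]
0.16 [0.42428445 0.18814899 0.16      ]
0.17 [0.41648341 0.17801602 0.17      ]
```

View pics/t2.png

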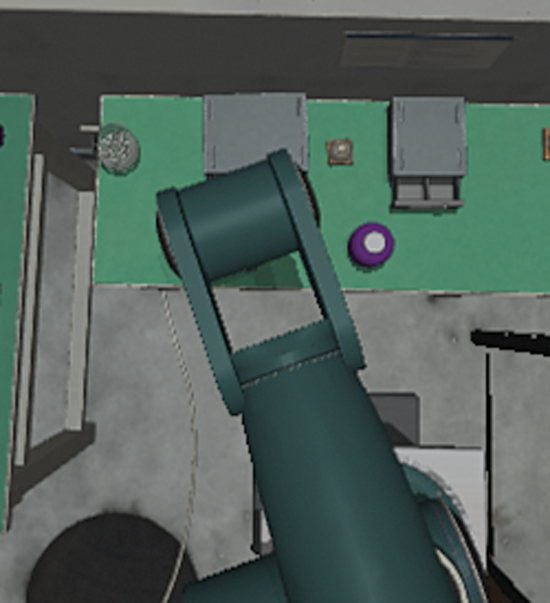

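View pics/s3.png

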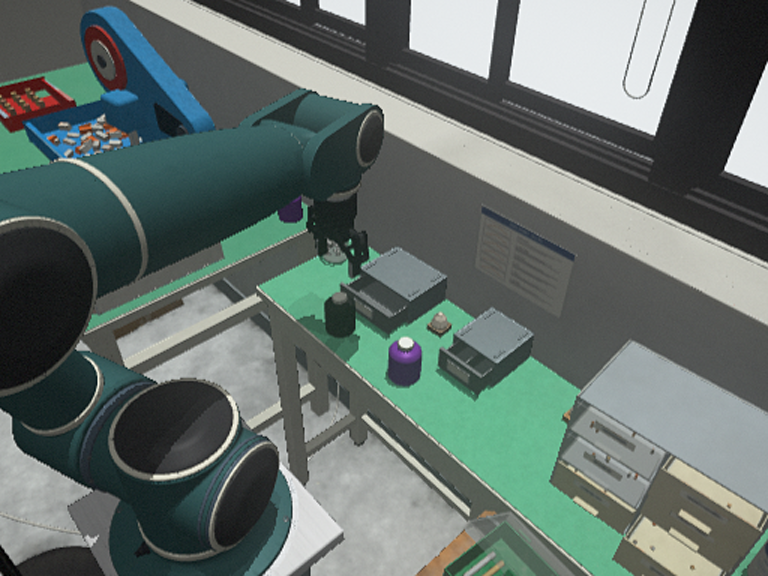

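The gripper is centred over the pot horizontally. In the scene view, though, the tips at (235,185) and (214,170) look about 40 mm higher than the state implies. I'll go down part of the way and look again.

```bash
python3 -m inch '[{"fingers":100,"tx":0,"ty":-0.01,"tz":-0.02,"rx":0,"ry":0,"rz":0},{"fingers":100,"tx":0,"ty":-0.02,"tz":-0.04,"rx":0,"ry":0,"rz":0},{"fingers":100,"tx":0,"ty":-0.02,"tz":-0.06,"rx":0,"ry":0,"rz":0},{"fingers":100,"tx":0,"ty":-0.02,"tz":-0.08,"rx":0,"ry":0,"rz":0},{"fingers":100,"tx":0,"ty":-0.02,"tz":-0.1,"rx":0,"ry":0,"rz":0},{"fingers":100,"tx":0,"ty":-0.02,"tz":-0.12,"rx":0,"ry":0,"rz":0},{"fingers":100,"tx":0,"ty":-0.02,"tz":-0.14,"rx":0,"ry":0,"rz":0},{"fingers":100,"tx":0,"ty":-0.02,"tz":-0.16,"rx":0,"ry":0,"rz":0},{"fingers":100,"tx":0,"ty":-0.02,"tz":-0.18,"rx":0,"ry":0,"rz":0},{"fingers":100,"tx":0,"ty":-0.02,"tz":-0.2,"rx":0,"ry":0,"rz":0}]'
python3 look.py 4
```

```text
t: 4.98
ee_pos: [0.4257, 0.1848, 0.093]
tcp_rot: [-0.0, -0.017, 1.0, -0.0]
contact_force: [0.7, 0.0, -0.4]
finger_gap: 0.0854
```

View pics/scene4.png

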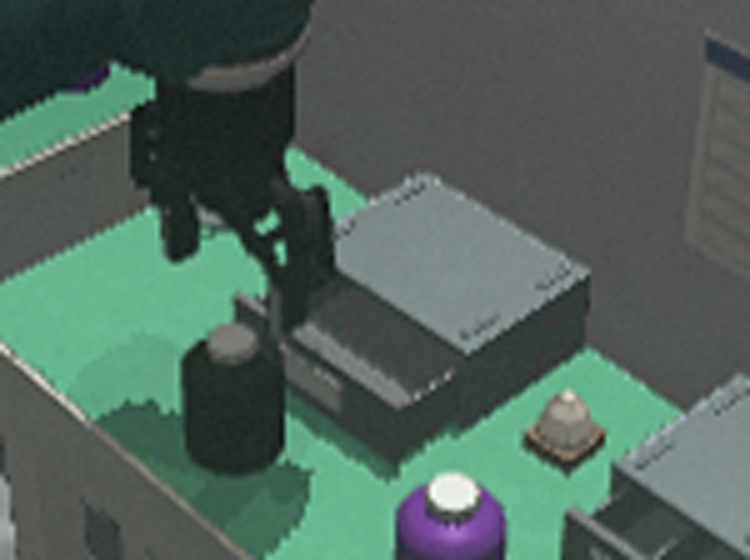

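Run:
```python
from h import *
for z in(.25,.3,.35,.4,.45): print(z,ray("top",(239,208.6),z),ray("scene",(340/1.5,150/1.5),z))
im=vision.read_camera("top")[:,:,::-1][150:250,190:320]
cv2.imwrite("pics/t5.png",cv2.resize(im,None,fx=6,fy=6,interpolation=cv2.INTER_CUBIC))
```

```text
0.25 [0.45097672 0.19452234 0.25      ] [0.61544471 0.40806549 0.25      ]
0.3 [0.44551025 0.19293888 0.3       ] [0.55637812 0.33352122 0.3       ]
0.35 [0.44004379 0.19135541 0.35      ] [0.49731154 0.25897694 0.35      ]
0.4 [0.43457732 0.18977194 0.4       ] [0.43824495 0.18443266 0.4       ]
0.45 [0.42911085 0.18818847 0.45      ] [0.37917836 0.10988839 0.45      ]
```

View pics/t5.png

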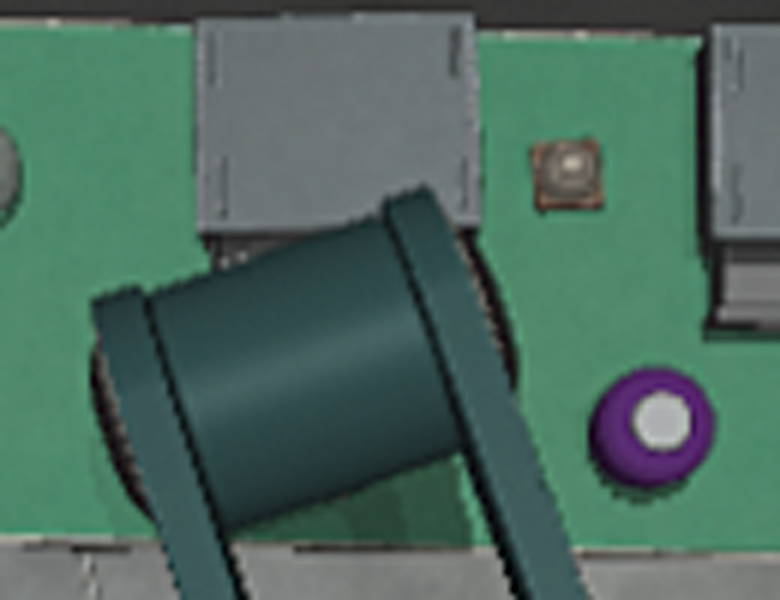

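```bash
python3 -m inch '[{"fingers":100,"tx":0,"ty":0.01,"tz":-0.02,"rx":0,"ry":0,"rz":0},{"fingers":100,"tx":0,"ty":0.01,"tz":-0.04,"rx":0,"ry":0,"rz":0},{"fingers":100,"tx":0,"ty":0.01,"tz":-0.06,"rx":0,"ry":0,"rz":0},{"fingers":100,"tx":0,"ty":0.01,"tz":-0.08,"rx":0,"ry":0,"rz":0},{"fingers":100,"tx":0,"ty":0.01,"tz":-0.1,"rx":0,"ry":0,"rz":0},{"fingers":100,"tx":0,"ty":0.01,"tz":-0.12,"rx":0,"ry":0,"rz":0},{"fingers":100,"tx":0,"ty":0.01,"tz":-0.14,"rx":0,"ry":0,"rz":0},{"fingers":100,"tx":0,"ty":0.01,"tz":-0.15,"rx":0,"ry":0,"rz":0},{"fingers":100,"tx":0,"ty":0.01,"tz":-0.16,"rx":0,"ry":0,"rz":0},{"fingers":100,"tx":0,"ty":0.01,"tz":-0.16,"rx":0,"ry":0,"rz":0}]'
python3 look.py 6
```

```text
t: 5.97
ee_pos: [0.4256, 0.1867, 0.061]
tcp_rot: [-0.0, -0.017, 1.0, -0.0]
contact_force: [0.7, 0.2, -0.7]
finger_gap: 0.0855
```

View pics/scene6.png

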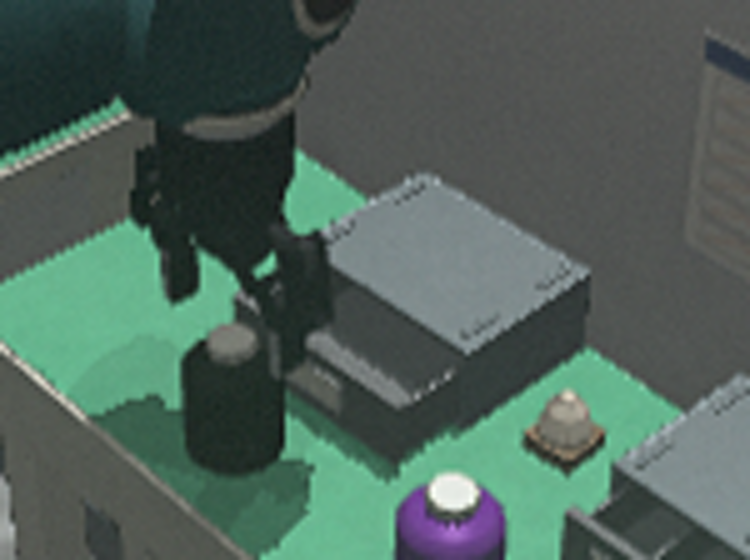

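```bash
python3 -m inch '[{"fingers":100,"tx":0,"ty":0,"tz":-0.02,"rx":0,"ry":0,"rz":0},{"fingers":100,"tx":0,"ty":0,"tz":-0.04,"rx":0,"ry":0,"rz":0},{"fingers":100,"tx":0,"ty":0,"tz":-0.06,"rx":0,"ry":0,"rz":0},{"fingers":100,"tx":0,"ty":0,"tz":-0.07,"rx":0,"ry":0,"rz":0},{"fingers":100,"tx":0,"ty":0,"tz":-0.08,"rx":0,"ry":0,"rz":0},{"fingers":100,"tx":0,"ty":0,"tz":-0.08,"rx":0,"ry":0,"rz":0},{"fingers":100,"tx":0,"ty":0,"tz":-0.08,"rx":0,"ry":0,"rz":0},{"fingers":100,"tx":0,"ty":0,"tz":-0.08,"rx":0,"ry":0,"rz":0},{"fingers":100,"tx":0,"ty":0,"tz":-0.08,"rx":0,"ry":0,"rz":0},{"fingers":100,"tx":0,"ty":0,"tz":-0.08,"rx":0,"ry":0,"rz":0}]'
python3 look.py 7
```

```text
t: 6.9
ee_pos: [0.4258, 0.1868, 0.0456]
tcp_rot: [0.0, -0.017, 1.0, 0.0]
contact_force: [0.6, -0.1, -0.8]
finger_gap: 0.0854
```

View pics/scene7.png

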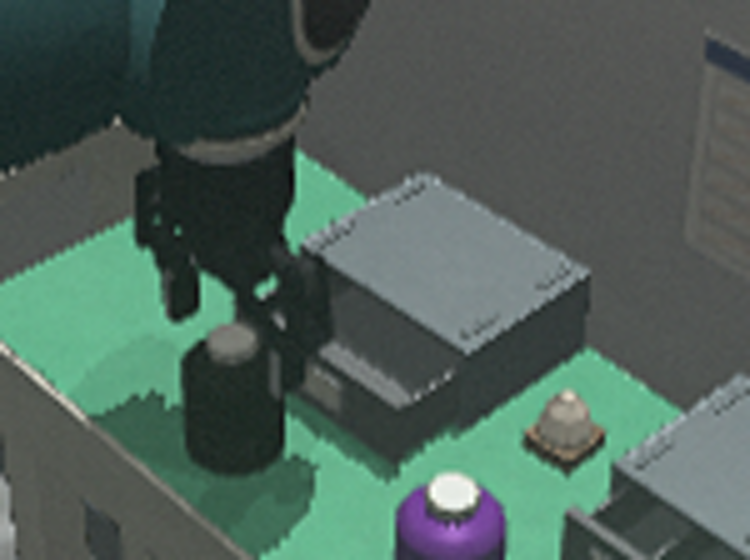

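View pics/top7.png

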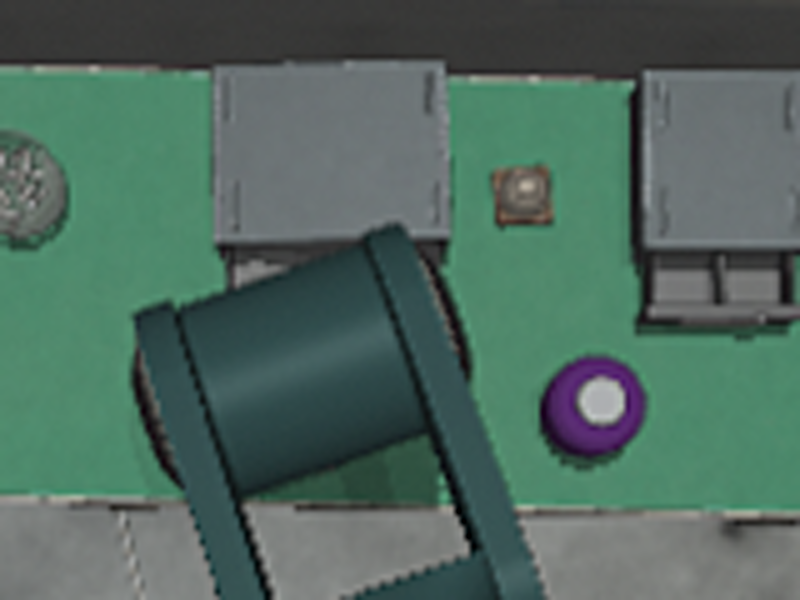

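```bash
python3 -m inch '[{"fingers":100,"tx":0,"ty":0,"tz":-0.01,"rx":0,"ry":0,"rz":0},{"fingers":100,"tx":0,"ty":0,"tz":-0.02,"rx":0,"ry":0,"rz":0},{"fingers":95,"tx":0,"ty":0,"tz":-0.02,"rx":0,"ry":0,"rz":0},{"fingers":90,"tx":0,"ty":0,"tz":-0.02,"rx":0,"ry":0,"rz":0},{"fingers":86,"tx":0,"ty":0,"tz":-0.02,"rx":0,"ry":0,"rz":0},{"fingers":82,"tx":0,"ty":0,"tz":-0.02,"rx":0,"ry":0,"rz":0},{"fingers":79,"tx":0,"ty":0,"tz":-0.02,"rx":0,"ry":0,"rz":0},{"fingers":76,"tx":0,"ty":0,"tz":-0.02,"rx":0,"ry":0,"rz":0},{"fingers":73,"tx":0,"ty":0,"tz":-0.02,"rx":0,"ry":0,"rz":0},{"fingers":70,"tx":0,"ty":0,"tz":-0.02,"rx":0,"ry":0,"rz":0}]' 20
python3 look.py 8
```

```text
t: 7.83
ee_pos: [0.4259, 0.1871, 0.0418]
tcp_rot: [0.0, -0.017, 1.0, 0.0]
contact_force: [-0.9, 1.8, 2.6]
finger_gap: 0.0601
```

View pics/scene8.png

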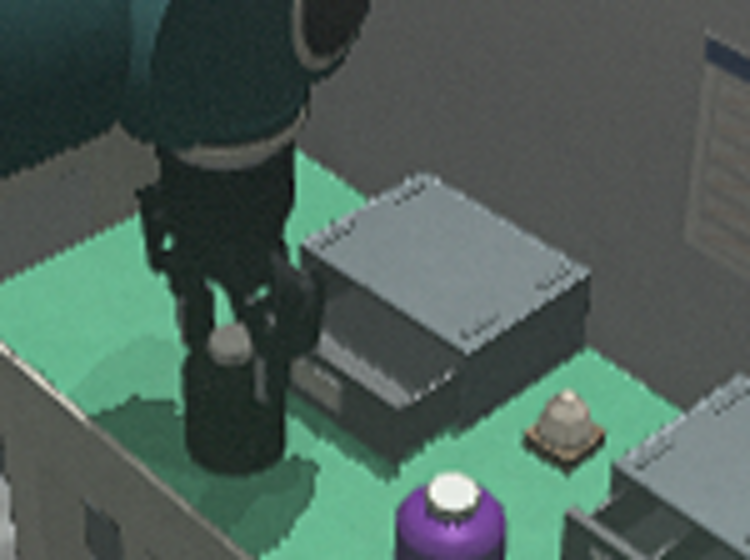

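```bash
python3 -m inch '[{"fingers":68,"tx":0,"ty":0,"tz":0,"rx":0,"ry":0,"rz":0},{"fingers":66,"tx":0,"ty":0,"tz":0,"rx":0,"ry":0,"rz":0},{"fingers":64,"tx":0,"ty":0,"tz":0,"rx":0,"ry":0,"rz":0},{"fingers":62,"tx":0,"ty":0,"tz":0,"rx":0,"ry":0,"rz":0},{"fingers":60,"tx":0,"ty":0,"tz":0,"rx":0,"ry":0,"rz":0},{"fingers":58,"tx":0,"ty":0,"tz":0,"rx":0,"ry":0,"rz":0},{"fingers":56,"tx":0,"ty":0,"tz":0,"rx":0,"ry":0,"rz":0},{"fingers":54,"tx":0,"ty":0,"tz":0,"rx":0,"ry":0,"rz":0},{"fingers":54,"tx":0,"ty":0,"tz":0,"rx":0,"ry":0,"rz":0},{"fingers":54,"tx":0,"ty":0,"tz":0,"rx":0,"ry":0,"rz":0}]' 30
```

```text
t: 8.77
ee_pos: [0.4264, 0.1876, 0.0428]
tcp_rot: [0.001, -0.017, 1.0, 0.001]
contact_force: [-2.8, 5.2, 14.3]
finger_gap: 0.054
```

```bash
python3 -m inch '[{"fingers":70,"tx":0,"ty":0,"tz":0,"rx":0,"ry":0,"rz":0},{"fingers":80,"tx":0,"ty":0,"tz":0,"rx":0,"ry":0,"rz":0},{"fingers":90,"tx":0,"ty":0,"tz":0,"rx":0,"ry":0,"rz":0},{"fingers":100,"tx":0,"ty":0,"tz":0,"rx":0,"ry":0,"rz":0},{"fingers":100,"tx":0,"ty":0,"tz":0,"rx":0,"ry":0,"rz":0},{"fingers":100,"tx":0,"ty":0,"tz":0,"rx":0,"ry":0,"rz":0},{"fingers":100,"tx":0,"ty":0,"tz":-0.01,"rx":0,"ry":0,"rz":0},{"fingers":100,"tx":0,"ty":0,"tz":-0.02,"rx":0,"ry":0,"rz":0},{"fingers":100,"tx":0,"ty":0,"tz":-0.03,"rx":0,"ry":0,"rz":0},{"fingers":100,"tx":0,"ty":0,"tz":-0.03,"rx":0,"ry":0,"rz":0}]'
python3 look.py 9; cd pics; python3 -c "
import cv2;im=cv2.imread('scene9.png')[80:500,80:440].astype(float)
im=(255*(im/255)**.45).astype('uint8');cv2.imwrite('s9z.png',cv2.resize(im,None,fx=1.4,fy=1.4))"
```

```text
t: 9.6
ee_pos: [0.4255, 0.1867, 0.0348]
tcp_rot: [-0.0, -0.017, 1.0, -0.0]
contact_force: [-0.4, -0.3, -0.9]
finger_gap: 0.0855
```

View pics/s9z.png

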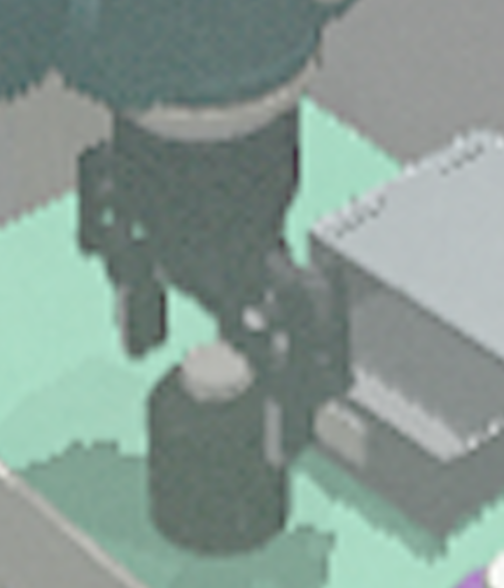

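```bash
python3 -m inch '[{"fingers":100,"tx":0,"ty":0,"tz":-0.005,"rx":0,"ry":0,"rz":0},{"fingers":100,"tx":0,"ty":0,"tz":-0.01,"rx":0,"ry":0,"rz":0},{"fingers":100,"tx":0,"ty":0,"tz":-0.015,"rx":0,"ry":0,"rz":0},{"fingers":100,"tx":0,"ty":0,"tz":-0.02,"rx":0,"ry":0,"rz":0},{"fingers":100,"tx":0,"ty":0,"tz":-0.025,"rx":0,"ry":0,"rz":0},{"fingers":100,"tx":0,"ty":0,"tz":-0.03,"rx":0,"ry":0,"rz":0},{"fingers":100,"tx":0,"ty":0,"tz":-0.035,"rx":0,"ry":0,"rz":0},{"fingers":100,"tx":0,"ty":0,"tz":-0.04,"rx":0,"ry":0,"rz":0},{"fingers":100,"tx":0,"ty":0,"tz":-0.045,"rx":0,"ry":0,"rz":0},{"fingers":100,"tx":0,"ty":0,"tz":-0.05,"rx":0,"ry":0,"rz":0}]'
```

```text
t: 10.53
ee_pos: [0.4258, 0.1868, 0.0253]
tcp_rot: [0.0, -0.017, 1.0, 0.0]
contact_force: [-0.1, -0.5, 0.1]
finger_gap: 0.0854
```

```bash
python3 -m inch '[{"fingers":100,"tx":0,"ty":0,"tz":-0.005,"rx":0,"ry":0,"rz":0},{"fingers":100,"tx":0,"ty":0,"tz":-0.01,"rx":0,"ry":0,"rz":0},{"fingers":100,"tx":0,"ty":0,"tz":-0.015,"rx":0,"ry":0,"rz":0},{"fingers":100,"tx":0,"ty":0,"tz":-0.02,"rx":0,"ry":0,"rz":0},{"fingers":100,"tx":0,"ty":0,"tz":-0.025,"rx":0,"ry":0,"rz":0},{"fingers":100,"tx":0,"ty":0,"tz":-0.03,"rx":0,"ry":0,"rz":0},{"fingers":100,"tx":0,"ty":0,"tz":-0.035,"rx":0,"ry":0,"rz":0},{"fingers":100,"tx":0,"ty":0,"tz":-0.035,"rx":0,"ry":0,"rz":0},{"fingers":100,"tx":0,"ty":0,"tz":-0.035,"rx":0,"ry":0,"rz":0},{"fingers":100,"tx":0,"ty":0,"tz":-0.035,"rx":0,"ry":0,"rz":0}]'
python3 look.py 10; cd pics; python3 -c "
import cv2;im=cv2.imread('scene10.png')[80:500,80:440].astype(float)
im=(255*(im/255)**.45).astype('uint8');cv2.imwrite('s10z.png',cv2.resize(im,None,fx=1.4,fy=1.4))"
```

```text
t: 11.37
ee_pos: [0.4258, 0.1868, 0.0184]
tcp_rot: [0.0, -0.017, 1.0, 0.0]
contact_force: [-0.2, -0.4, 0.4]
finger_gap: 0.0854
```

View pics/s10z.png

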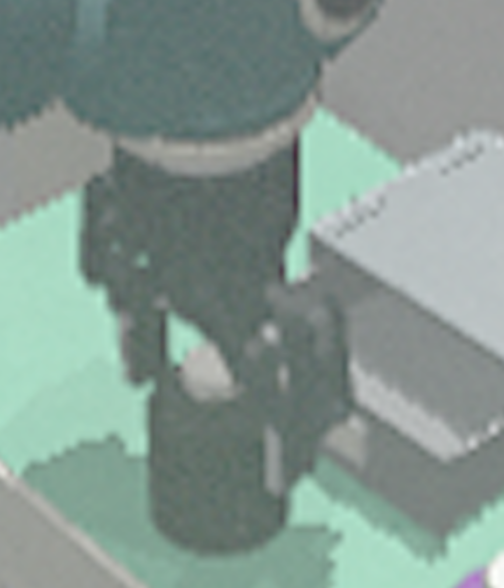

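```bash
python3 -m inch '[{"fingers":92,"tx":0,"ty":0,"tz":0,"rx":0,"ry":0,"rz":0},{"fingers":85,"tx":0,"ty":0,"tz":0,"rx":0,"ry":0,"rz":0},{"fingers":80,"tx":0,"ty":0,"tz":0,"rx":0,"ry":0,"rz":0},{"fingers":76,"tx":0,"ty":0,"tz":0,"rx":0,"ry":0,"rz":0},{"fingers":72,"tx":0,"ty":0,"tz":0,"rx":0,"ry":0,"rz":0},{"fingers":69,"tx":0,"ty":0,"tz":0,"rx":0,"ry":0,"rz":0},{"fingers":66,"tx":0,"ty":0,"tz":0,"rx":0,"ry":0,"rz":0},{"fingers":63,"tx":0,"ty":0,"tz":0,"rx":0,"ry":0,"rz":0},{"fingers":60,"tx":0,"ty":0,"tz":0,"rx":0,"ry":0,"rz":0},{"fingers":60,"tx":0,"ty":0,"tz":0,"rx":0,"ry":0,"rz":0}]' 30
```

```text
t: 12.3
ee_pos: [0.4259, 0.1869, 0.0188]
tcp_rot: [0.0, -0.017, 1.0, 0.0]
contact_force: [-0.9, 1.1, 5.3]
finger_gap: 0.0599
```

```bash
python3 -m inch '[{"fingers":55,"tx":0,"ty":0,"tz":0,"rx":0,"ry":0,"rz":0},{"fingers":50,"tx":0,"ty":0,"tz":0.0,"rx":0,"ry":0,"rz":0},{"fingers":50,"tx":0,"ty":0,"tz":0.02,"rx":0,"ry":0,"rz":0},{"fingers":50,"tx":0,"ty":0,"tz":0.04,"rx":0,"ry":0,"rz":0},{"fingers":50,"tx":0,"ty":0,"tz":0.06,"rx":0,"ry":0,"rz":0},{"fingers":50,"tx":0,"ty":0,"tz":0.08,"rx":0,"ry":0,"rz":0},{"fingers":50,"tx":0,"ty":0,"tz":0.1,"rx":0,"ry":0,"rz":0},{"fingers":50,"tx":0,"ty":0,"tz":0.12,"rx":0,"ry":0,"rz":0},{"fingers":50,"tx":0,"ty":0,"tz":0.14,"rx":0,"ry":0,"rz":0},{"fingers":50,"tx":0,"ty":0,"tz":0.15,"rx":0,"ry":0,"rz":0}]' 40
python3 look.py 11
```

```text
t: 13.13
ee_pos: [0.4259, 0.1869, 0.0491]
tcp_rot: [0.0, -0.017, 1.0, 0.0]
contact_force: [0.3, 0.1, -1.6]
finger_gap: 0.0599
```

View pics/scene11.png

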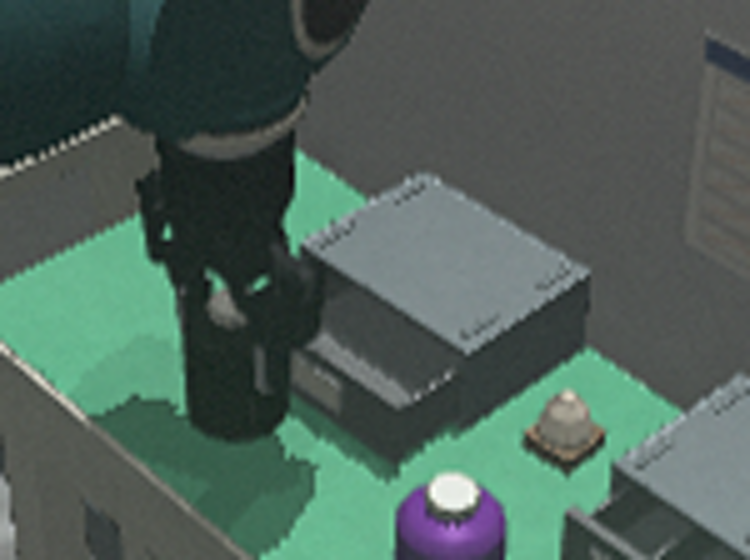

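```bash
python3 -m inch '[{"fingers":50,"tx":0,"ty":0.07,"tz":0.0,"rx":0,"ry":0,"rz":0},{"fingers":50,"tx":0,"ty":0.14,"tz":0.0,"rx":0,"ry":0,"rz":0},{"fingers":50,"tx":0,"ty":0.21,"tz":0.0,"rx":0,"ry":0,"rz":0},{"fingers":50,"tx":0,"ty":0.28,"tz":0.0,"rx":0,"ry":0,"rz":0},{"fingers":50,"tx":0,"ty":0.35,"tz":0.0,"rx":0,"ry":0,"rz":0},{"fingers":50,"tx":0,"ty":0.42,"tz":0.0,"rx":0,"ry":0,"rz":0},{"fingers":50,"tx":0,"ty":0.49,"tz":0.0,"rx":0,"ry":0,"rz":0},{"fingers":50,"tx":0,"ty":0.56,"tz":0.0,"rx":0,"ry":0,"rz":0},{"fingers":50,"tx":0,"ty":0.62,"tz":0.0,"rx":0,"ry":0,"rz":0},{"fingers":50,"tx":0,"ty":0.62,"tz":0.0,"rx":0,"ry":0,"rz":0}]'
python3 -m inch '[{"fingers":50,"tx":0,"ty":0,"tz":-0.03,"rx":0,"ry":0,"rz":0},{"fingers":50,"tx":0,"ty":0,"tz":-0.06,"rx":0,"ry":0,"rz":0},{"fingers":50,"tx":0,"ty":0,"tz":-0.09,"rx":0,"ry":0,"rz":0},{"fingers":50,"tx":0,"ty":0,"tz":-0.11,"rx":0,"ry":0,"rz":0},{"fingers":50,"tx":0,"ty":0,"tz":-0.12,"rx":0,"ry":0,"rz":0},{"fingers":50,"tx":0,"ty":0,"tz":-0.13,"rx":0,"ry":0,"rz":0},{"fingers":50,"tx":0,"ty":0,"tz":-0.14,"rx":0,"ry":0,"rz":0},{"fingers":50,"tx":0,"ty":0,"tz":-0.145,"rx":0,"ry":0,"rz":0},{"fingers":50,"tx":0,"ty":0,"tz":-0.15,"rx":0,"ry":0,"rz":0},{"fingers":50,"tx":0,"ty":0,"tz":-0.15,"rx":0,"ry":0,"rz":0}]'
python3 look.py 12
```

```text
t: 14.07
ee_pos: [0.4256, 0.3127, 0.0483]
tcp_rot: [-0.0, -0.018, 1.0, 0.0]
contact_force: [0.5, -0.3, -1.3]
finger_gap: 0.0598
t: 14.9
ee_pos: [0.426, 0.3109, 0.0189]
tcp_rot: [0.0, -0.017, 1.0, 0.0]
contact_force: [-1.5, -2.9, 2.9]
finger_gap: 0.0602
```

View pics/scene12.png

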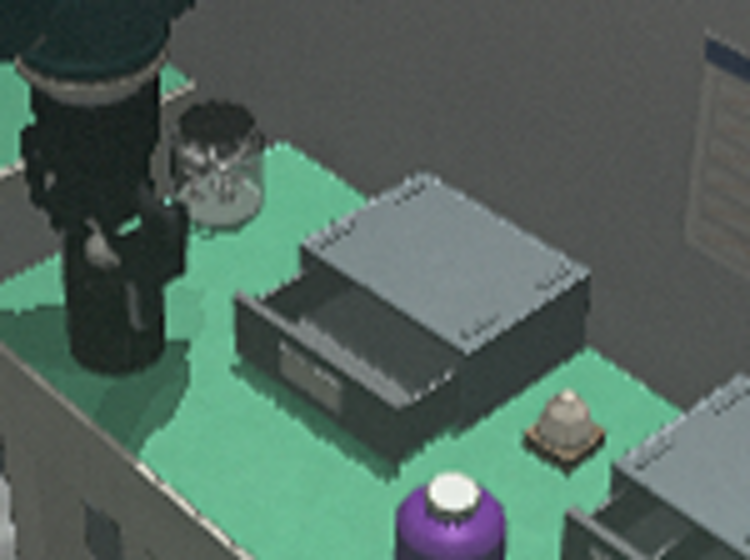

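View pics/top12.png

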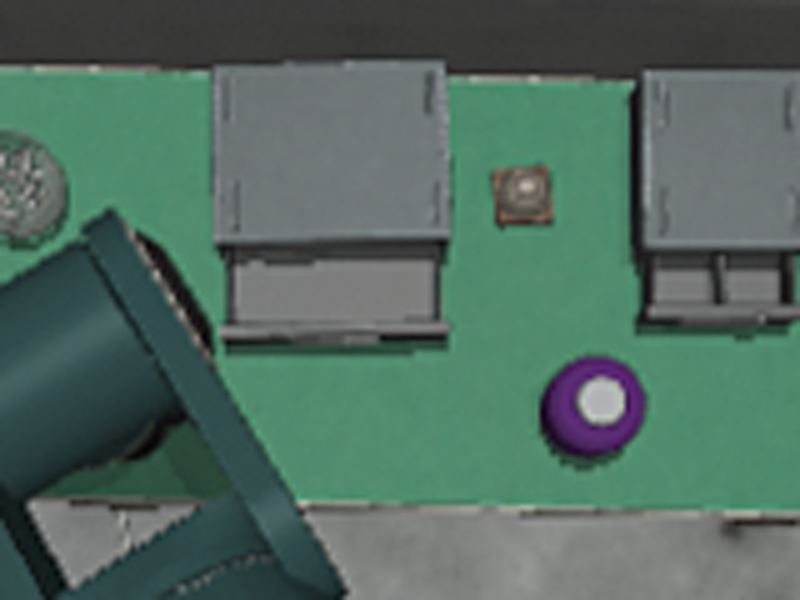

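```bash
python3 -m inch '[{"fingers":65,"tx":0,"ty":0,"tz":0,"rx":0,"ry":0,"rz":0},{"fingers":75,"tx":0,"ty":0,"tz":0,"rx":0,"ry":0,"rz":0},{"fingers":85,"tx":0,"ty":0,"tz":0,"rx":0,"ry":0,"rz":0},{"fingers":95,"tx":0,"ty":0,"tz":0,"rx":0,"ry":0,"rz":0},{"fingers":100,"tx":0,"ty":0,"tz":0,"rx":0,"ry":0,"rz":0},{"fingers":100,"tx":0,"ty":0,"tz":0.05,"rx":0,"ry":0,"rz":0},{"fingers":100,"tx":0,"ty":0,"tz":0.15,"rx":0,"ry":0,"rz":0},{"fingers":100,"tx":0,"ty":0,"tz":0.3,"rx":0,"ry":0,"rz":0},{"fingers":100,"tx":0,"ty":0,"tz":0.45,"rx":0,"ry":0,"rz":0},{"fingers":100,"tx":0,"ty":0,"tz":0.6,"rx":0,"ry":0,"rz":0}]'
python3 look.py 13
python3 - <<'E'
from h import *
f=lambda x,y:(x/5+180,y/5+140)
for n,u,z in [("roofFL",(216,242),.066),("roofFR",(450,242),.066),("roofBR",(444,62),.066),("roofBL",(214,67),.066),("panL",(222,337),.058),("panR",(447,335),.058),("panbackL",(222,323),.058),("panbackR",(447,324),.058)]: print(n,ray("top",f(*u),z).round(4))
g=lambda x,y:(x/5+180,y/5+130)
for n,u,z in [("roofFL",(303,245),.066),("roofFR",(467,354),.066),("panL",(236,297),.058),("panR",(402,406),.058)]: print(n,ray("scene",g(*u),z).round(4))
E
```

```text
t: 15.83
ee_pos: [0.4255, 0.3107, 0.1405]
tcp_rot: [0.0, -0.017, 1.0, 0.0]
contact_force: [0.5, 1.2, 0.1]
finger_gap: 0.0856
roofFL [0.5338 0.2518 0.066 ]
roofFR [0.5372 0.1045 0.066 ]
roofBR [0.6536 0.1101 0.066 ]
roofBL [0.6469 0.2569 0.066 ]
panL [0.4747 0.2466 0.058 ]
panR [0.4792 0.1051 0.058 ]
panbackL [0.4836 0.2469 0.058 ]
panbackR [0.4861 0.1052 0.058 ]
roofFL [0.5319 0.2433 0.066 ]
roofFR [0.5374 0.0986 0.066 ]
panL [0.4728 0.2387 0.058 ]
panR [0.4828 0.0967 0.058 ]
```

View pics/scene13.png

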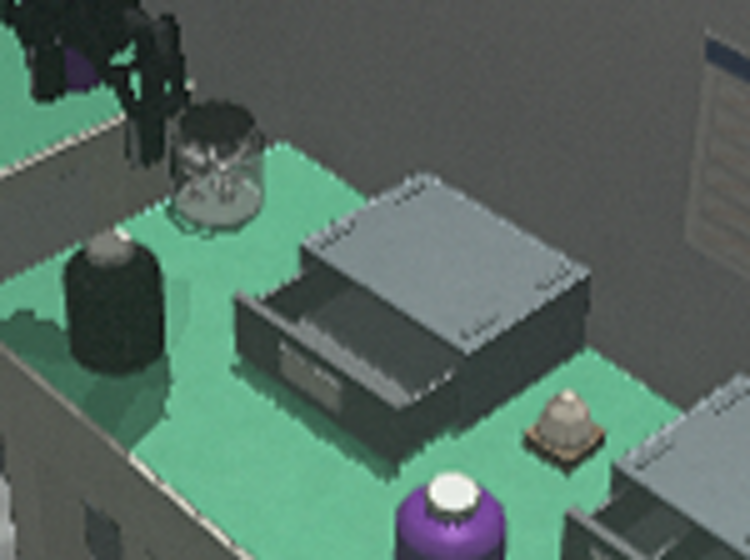

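```bash
python3 -m inch '[{"fingers":85,"tx":0.04,"ty":-0.07,"tz":0,"rx":0,"ry":0,"rz":0},{"fingers":70,"tx":0.09,"ty":-0.15,"tz":0,"rx":0,"ry":0,"rz":0},{"fingers":55,"tx":0.14,"ty":-0.22,"tz":0,"rx":0,"ry":0,"rz":0},{"fingers":40,"tx":0.19,"ty":-0.3,"tz":0,"rx":0,"ry":0,"rz":0},{"fingers":25,"tx":0.24,"ty":-0.38,"tz":0,"rx":0,"ry":0,"rz":0},{"fingers":10,"tx":0.29,"ty":-0.46,"tz":0,"rx":0,"ry":0,"rz":0},{"fingers":0,"tx":0.34,"ty":-0.54,"tz":0,"rx":0,"ry":0,"rz":0},{"fingers":0,"tx":0.39,"ty":-0.61,"tz":0,"rx":0,"ry":0,"rz":0},{"fingers":0,"tx":0.425,"ty":-0.68,"tz":0,"rx":0,"ry":0,"rz":0},{"fingers":0,"tx":0.425,"ty":-0.68,"tz":0,"rx":0,"ry":0,"rz":0}]' 20
python3 -m inch '[{"fingers":0,"tx":0,"ty":0,"tz":-0.03,"rx":0,"ry":0,"rz":0},{"fingers":0,"tx":0,"ty":0,"tz":-0.06,"rx":0,"ry":0,"rz":0},{"fingers":0,"tx":0,"ty":0,"tz":-0.09,"rx":0,"ry":0,"rz":0},{"fingers":0,"tx":0,"ty":0,"tz":-0.12,"rx":0,"ry":0,"rz":0},{"fingers":0,"tx":0,"ty":0,"tz":-0.15,"rx":0,"ry":0,"rz":0},{"fingers":0,"tx":0,"ty":0,"tz":-0.18,"rx":0,"ry":0,"rz":0},{"fingers":0,"tx":0,"ty":0,"tz":-0.21,"rx":0,"ry":0,"rz":0},{"fingers":0,"tx":0,"ty":0,"tz":-0.23,"rx":0,"ry":0,"rz":0},{"fingers":0,"tx":0,"ty":0,"tz":-0.25,"rx":0,"ry":0,"rz":0},{"fingers":0,"tx":0,"ty":0,"tz":-0.25,"rx":0,"ry":0,"rz":0}]'
python3 look.py 14
python3 - <<'E'
from h import *
for z in(.07,.08,.09,.1): print(z,(proj("scene",(.511,.175,z))-[180,130])*5)
E
```

```text
t: 16.77
ee_pos: [0.5115, 0.1729, 0.1384]
tcp_rot: [-0.0, -0.016, 1.0, -0.0]
contact_force: [0.2, 0.9, 0.6]
finger_gap: -0.0002
t: 17.6
ee_pos: [0.5104, 0.1747, 0.0875]
tcp_rot: [-0.001, -0.017, 1.0, -0.0]
contact_force: [0.9, 0.1, -0.2]
finger_gap: 0.0001
0.07 [349.65745727 305.83946376]
0.08 [349.79328492 293.27449443]
0.09 [349.93046772 280.58416528]
0.1 [350.06902604 267.76659085]
```

View pics/scene14.png

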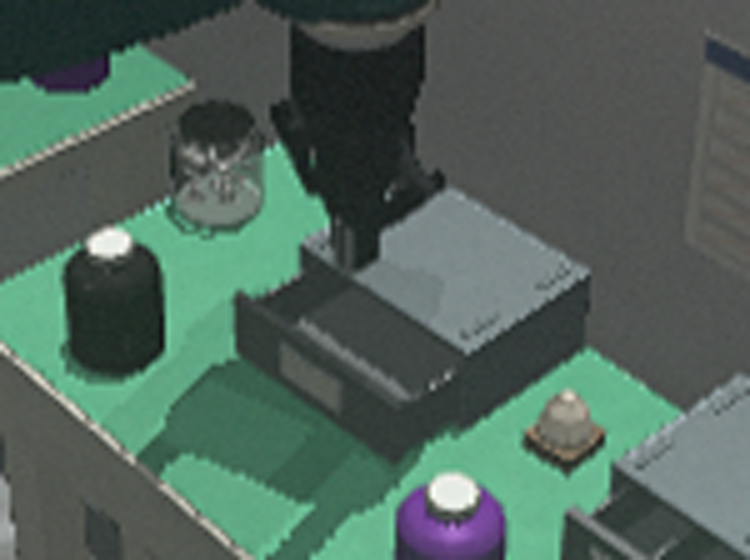

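View pics/top14.png

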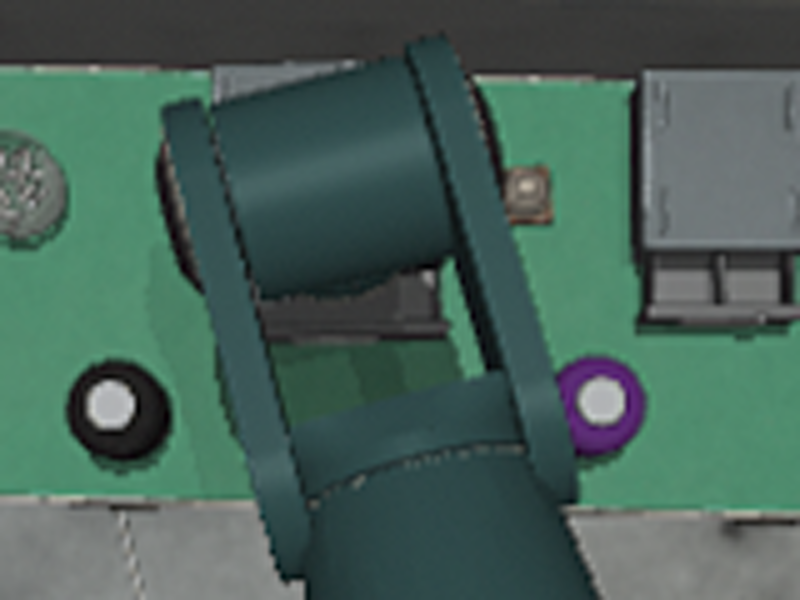

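```bash
python3 -c "
from h import *
print(ray('top',(110/5+180,405/5+140),.086),ray('scene',(110/5+180,238/5+130),.086))"
python3 -m inch '[{"fingers":0,"tx":0,"ty":0,"tz":-0.02,"rx":0,"ry":0,"rz":0},{"fingers":0,"tx":0,"ty":0,"tz":-0.04,"rx":0,"ry":0,"rz":0},{"fingers":0,"tx":0,"ty":0,"tz":-0.06,"rx":0,"ry":0,"rz":0},{"fingers":0,"tx":0,"ty":0,"tz":-0.08,"rx":0,"ry":0,"rz":0},{"fingers":0,"tx":0,"ty":0,"tz":-0.1,"rx":0,"ry":0,"rz":0},{"fingers":0,"tx":0,"ty":0,"tz":-0.12,"rx":0,"ry":0,"rz":0},{"fingers":0,"tx":0,"ty":0,"tz":-0.14,"rx":0,"ry":0,"rz":0},{"fingers":0,"tx":0,"ty":0,"tz":-0.145,"rx":0,"ry":0,"rz":0},{"fingers":0,"tx":0,"ty":0,"tz":-0.15,"rx":0,"ry":0,"rz":0},{"fingers":0,"tx":0,"ty":0,"tz":-0.15,"rx":0,"ry":0,"rz":0}]'
python3 look.py 15
```

```text
[0.42830595 0.31168094 0.086     ] [0.42926318 0.30829514 0.086     ]
t: 18.53
ee_pos: [0.5107, 0.1748, 0.0583]
tcp_rot: [-0.0, -0.017, 1.0, -0.0]
contact_force: [0.6, 0.3, -0.1]
finger_gap: 0.0
```

View pics/scene15.png

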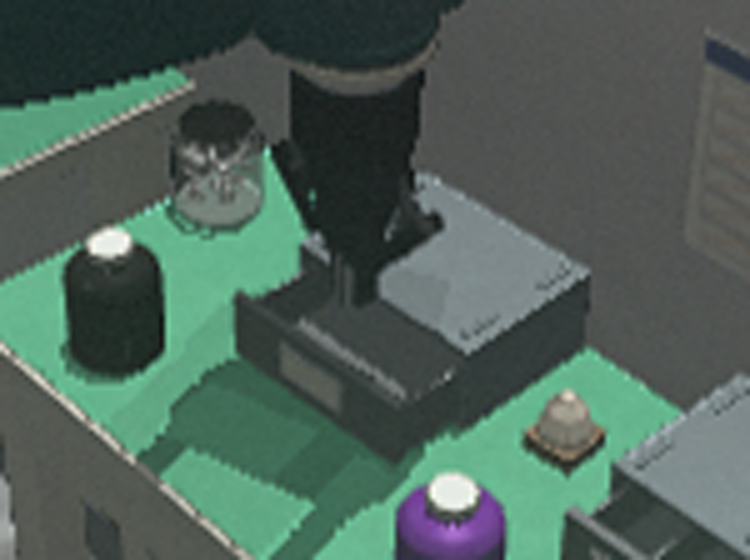

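```bash
python3 -m inch '[{"fingers":0,"tx":0,"ty":0,"tz":-0.02,"rx":0,"ry":0,"rz":0},{"fingers":0,"tx":0,"ty":0,"tz":-0.04,"rx":0,"ry":0,"rz":0},{"fingers":0,"tx":0,"ty":0,"tz":-0.06,"rx":0,"ry":0,"rz":0},{"fingers":0,"tx":0,"ty":0,"tz":-0.075,"rx":0,"ry":0,"rz":0},{"fingers":0,"tx":0,"ty":0,"tz":-0.09,"rx":0,"ry":0,"rz":0},{"fingers":0,"tx":0,"ty":0,"tz":-0.1,"rx":0,"ry":0,"rz":0},{"fingers":0,"tx":0,"ty":0,"tz":-0.11,"rx":0,"ry":0,"rz":0},{"fingers":0,"tx":0,"ty":0,"tz":-0.12,"rx":0,"ry":0,"rz":0},{"fingers":0,"tx":0,"ty":0,"tz":-0.13,"rx":0,"ry":0,"rz":0},{"fingers":0,"tx":0,"ty":0,"tz":-0.13,"rx":0,"ry":0,"rz":0}]'
python3 look.py 16
```

```text
t: 19.47
ee_pos: [0.5106, 0.1748, 0.032]
tcp_rot: [-0.0, -0.017, 1.0, -0.0]
contact_force: [-0.0, -0.3, -0.8]
finger_gap: -0.0001
```

View pics/scene16.png

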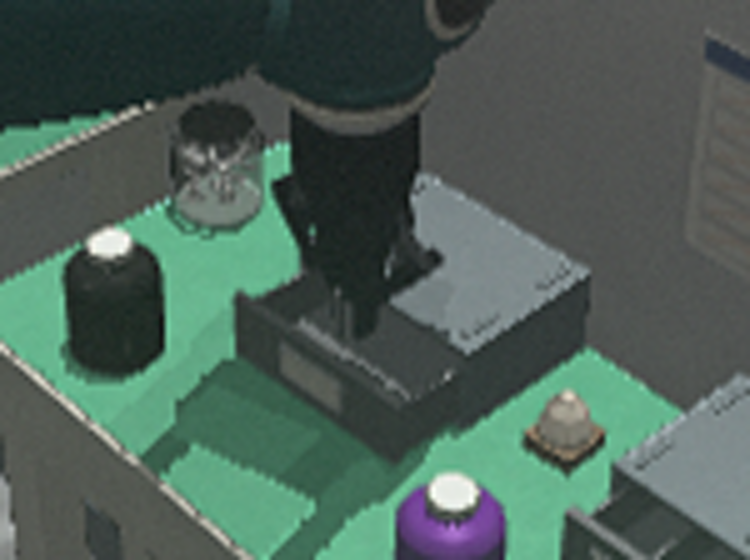

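```bash
python3 -m inch '[{"fingers":0,"tx":0,"ty":0,"tz":-0.02,"rx":0,"ry":0,"rz":0},{"fingers":0,"tx":0,"ty":0,"tz":-0.03,"rx":0,"ry":0,"rz":0},{"fingers":0,"tx":-0.03,"ty":0,"tz":-0.03,"rx":0,"ry":0,"rz":0},{"fingers":0,"tx":-0.06,"ty":0,"tz":-0.03,"rx":0,"ry":0,"rz":0},{"fingers":0,"tx":-0.08,"ty":-0.003,"tz":-0.03,"rx":0,"ry":0,"rz":0},{"fingers":0,"tx":-0.1,"ty":-0.004,"tz":-0.03,"rx":0,"ry":0,"rz":0},{"fingers":0,"tx":-0.12,"ty":-0.005,"tz":-0.03,"rx":0,"ry":0,"rz":0},{"fingers":0,"tx":-0.14,"ty":-0.006,"tz":-0.03,"rx":0,"ry":0,"rz":0},{"fingers":0,"tx":-0.16,"ty":-0.006,"tz":-0.03,"rx":0,"ry":0,"rz":0},{"fingers":0,"tx":-0.18,"ty":-0.007,"tz":-0.03,"rx":0,"ry":0,"rz":0}]'
python3 look.py 17
```

```text
t: 20.4
ee_pos: [0.4745, 0.1733, 0.0266]
tcp_rot: [0.0, -0.017, 1.0, -0.0]
contact_force: [3.0, -0.4, -0.5]
finger_gap: 0.0002
```

View pics/scene17.png

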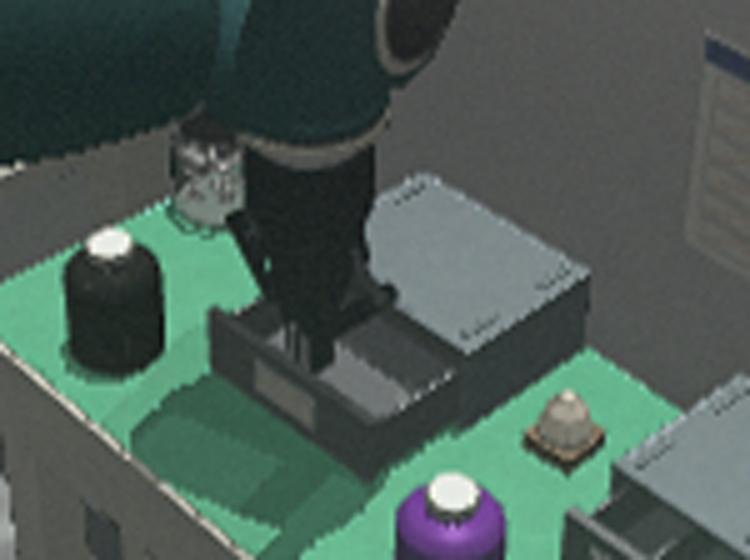

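```bash
python3 -m inch '[{"fingers":0,"tx":-0.01,"ty":0,"tz":0,"rx":0,"ry":0,"rz":0},{"fingers":0,"tx":-0.02,"ty":0,"tz":0,"rx":0,"ry":0,"rz":0},{"fingers":0,"tx":-0.03,"ty":0,"tz":0,"rx":0,"ry":0,"rz":0},{"fingers":0,"tx":-0.04,"ty":-0.002,"tz":0,"rx":0,"ry":0,"rz":0},{"fingers":0,"tx":-0.05,"ty":-0.002,"tz":0,"rx":0,"ry":0,"rz":0},{"fingers":0,"tx":-0.06,"ty":-0.003,"tz":0,"rx":0,"ry":0,"rz":0},{"fingers":0,"tx":-0.07,"ty":-0.003,"tz":0,"rx":0,"ry":0,"rz":0},{"fingers":0,"tx":-0.08,"ty":-0.003,"tz":0,"rx":0,"ry":0,"rz":0},{"fingers":0,"tx":-0.085,"ty":-0.003,"tz":0,"rx":0,"ry":0,"rz":0},{"fingers":0,"tx":-0.09,"ty":-0.003,"tz":0,"rx":0,"ry":0,"rz":0}]'
python3 look.py 18
```

```text
t: 21.33
ee_pos: [0.4566, 0.1727, 0.0264]
tcp_rot: [0.0, -0.017, 1.0, -0.0]
contact_force: [1.8, -1.0, 1.4]
finger_gap: -0.0002
```

View pics/scene18.png

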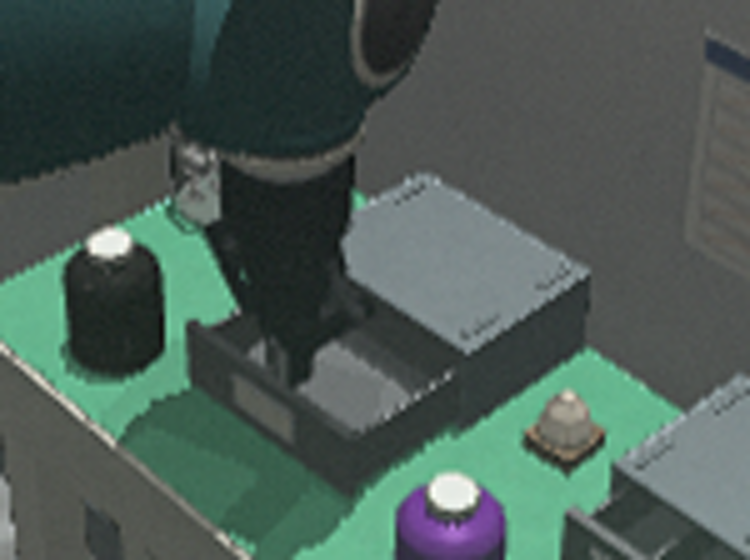

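View pics/top18.png

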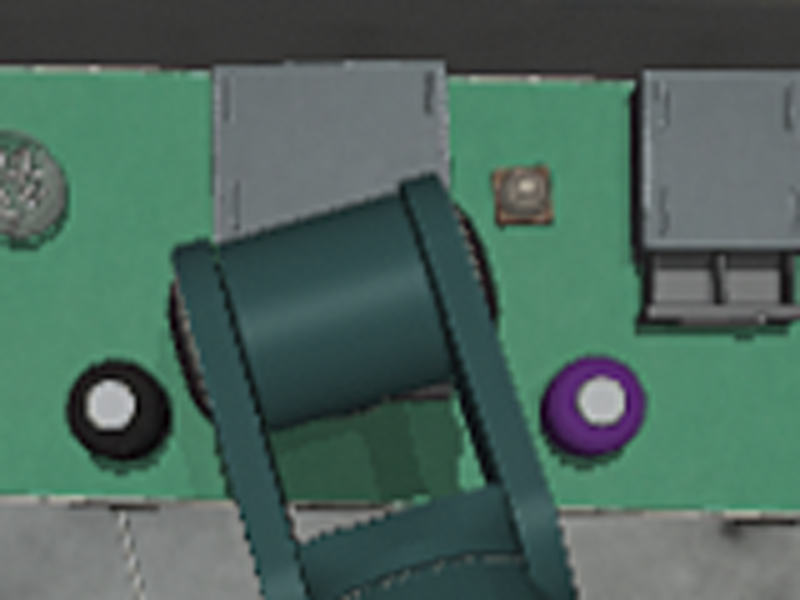

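```bash
python3 -c "
from h import *
a=ray('scene',(188/5+180,325/5+130),.058);b=ray('scene',(357/5+180,433/5+130),.058);print(a,b)"
python3 -m inch '[{"fingers":0,"tx":-0.005,"ty":0,"tz":0,"rx":0,"ry":0,"rz":0},{"fingers":0,"tx":-0.01,"ty":0,"tz":0,"rx":0,"ry":0,"rz":0},{"fingers":0,"tx":-0.015,"ty":0,"tz":0,"rx":0,"ry":0,"rz":0},{"fingers":0,"tx":-0.02,"ty":0,"tz":0,"rx":0,"ry":0,"rz":0},{"fingers":0,"tx":-0.022,"ty":0,"tz":0,"rx":0,"ry":0,"rz":0},{"fingers":0,"tx":-0.024,"ty":0,"tz":0,"rx":0,"ry":0,"rz":0},{"fingers":0,"tx":-0.026,"ty":0,"tz":0,"rx":0,"ry":0,"rz":0},{"fingers":0,"tx":-0.028,"ty":0,"tz":0,"rx":0,"ry":0,"rz":0},{"fingers":0,"tx":-0.03,"ty":0,"tz":0,"rx":0,"ry":0,"rz":0},{"fingers":0,"tx":-0.03,"ty":0,"tz":0,"rx":0,"ry":0,"rz":0}]'
```

```text
[0.43351839 0.23718117 0.058     ] [0.44742387 0.0968855  0.058     ]
t: 22.27
ee_pos: [0.452, 0.1727, 0.0265]
tcp_rot: [0.002, -0.017, 1.0, 0.0]
contact_force: [15.7, -1.1, -8.2]
finger_gap: 0.0
```

```bash
python3 -m inch '[{"fingers":0,"tx":0.02,"ty":0,"tz":0,"rx":0,"ry":0,"rz":0},{"fingers":0,"tx":0.05,"ty":0,"tz":0,"rx":0,"ry":0,"rz":0},{"fingers":0,"tx":0.07,"ty":0,"tz":0,"rx":0,"ry":0,"rz":0},{"fingers":0,"tx":0.07,"ty":0,"tz":0.05,"rx":0,"ry":0,"rz":0},{"fingers":0,"tx":0.07,"ty":0,"tz":0.15,"rx":0,"ry":0,"rz":0},{"fingers":0,"tx":0.07,"ty":0,"tz":0.25,"rx":0,"ry":0,"rz":0},{"fingers":0,"tx":0.07,"ty":0,"tz":0.35,"rx":0,"ry":0,"rz":0},{"fingers":30,"tx":0.07,"ty":0,"tz":0.45,"rx":0,"ry":0,"rz":0},{"fingers":60,"tx":0.07,"ty":0,"tz":0.55,"rx":0,"ry":0,"rz":0},{"fingers":100,"tx":0.07,"ty":0,"tz":0.6,"rx":0,"ry":0,"rz":0}]'
python3 -m inch '[{"fingers":100,"tx":-0.01,"ty":0.07,"tz":0,"rx":0,"ry":0,"rz":0},{"fingers":100,"tx":-0.02,"ty":0.14,"tz":0,"rx":0,"ry":0,"rz":0},{"fingers":100,"tx":-0.03,"ty":0.21,"tz":0,"rx":0,"ry":0,"rz":0},{"fingers":100,"tx":-0.05,"ty":0.28,"tz":0,"rx":0,"ry":0,"rz":0},{"fingers":100,"tx":-0.07,"ty":0.36,"tz":0,"rx":0,"ry":0,"rz":0},{"fingers":100,"tx":-0.09,"ty":0.44,"tz":0,"rx":0,"ry":0,"rz":0},{"fingers":100,"tx":-0.12,"ty":0.52,"tz":0,"rx":0,"ry":0,"rz":0},{"fingers":100,"tx":-0.15,"ty":0.6,"tz":0,"rx":0,"ry":0,"rz":0},{"fingers":100,"tx":-0.18,"ty":0.68,"tz":0,"rx":0,"ry":0,"rz":0},{"fingers":100,"tx":-0.19,"ty":0.69,"tz":0,"rx":0,"ry":0,"rz":0}]'
python3 look.py 19
```

```text
t: 23.1
ee_pos: [0.4652, 0.173, 0.1496]
tcp_rot: [0.001, -0.017, 1.0, 0.0]
contact_force: [0.7, 0.2, 0.6]
finger_gap: 0.0356
t: 23.93
ee_pos: [0.4258, 0.3125, 0.1463]
tcp_rot: [-0.0, -0.018, 1.0, 0.0]
contact_force: [0.1, -0.3, -0.7]
finger_gap: 0.0851
```

View pics/scene19.png

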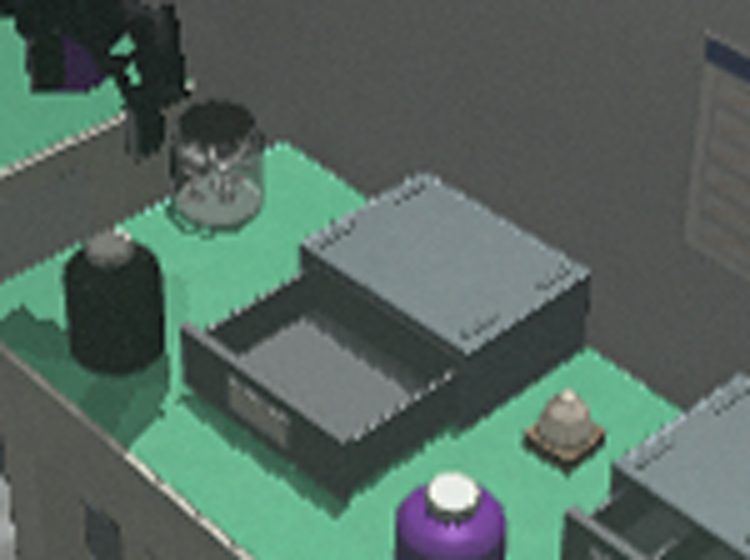

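View pics/top19.png

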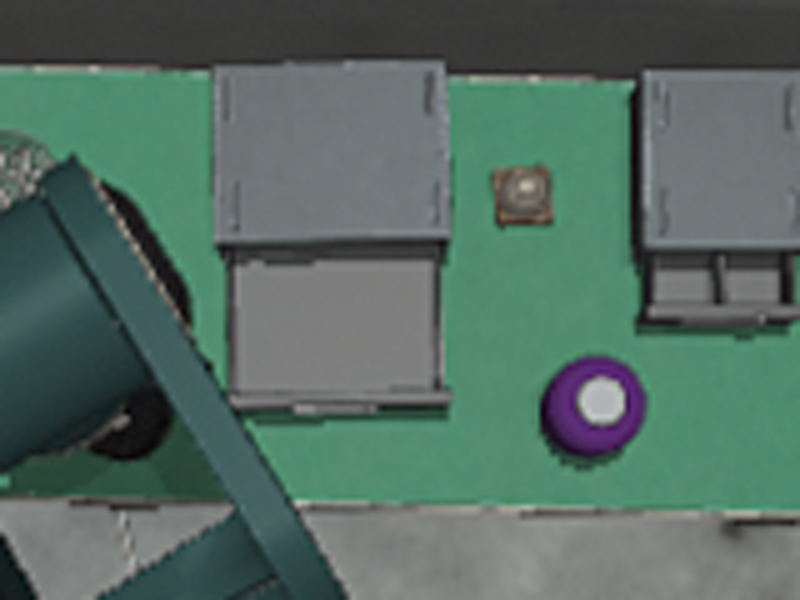

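```bash
python3 - <<'E'
from h import *
f=lambda x,y:(x/5+180,y/5+140)
for n,u,z in [("panR",(448,403),.058),("panL",(232,407),.058),("roofL",(216,242),.066),("roofR",(449,242),.066),("floorFL",(232,394),.012),("floorFR",(436,394),.012)]: print(n,ray("top",f(*u),z).round(4))
g=lambda x,y:(x/5+180,y/5+130)
for n,u,z in [("panL",(182,330),.058),("panR",(346,441),.058),("roofL",(303,245),.066),("roofR",(467,354),.066)]: print(n,ray("scene",g(*u),z).round(4))
E
python3 -m inch '[{"fingers":100,"tx":0.0,"ty":-0.01,"tz":-0.07,"rx":0,"ry":0,"rz":0},{"fingers":100,"tx":0.0,"ty":-0.01,"tz":-0.14,"rx":0,"ry":0,"rz":0},{"fingers":100,"tx":0,"ty":-0.01,"tz":-0.21,"rx":0,"ry":0,"rz":0},{"fingers":100,"tx":0,"ty":-0.01,"tz":-0.28,"rx":0,"ry":0,"rz":0},{"fingers":100,"tx":0,"ty":-0.01,"tz":-0.35,"rx":0,"ry":0,"rz":0},{"fingers":100,"tx":0,"ty":-0.01,"tz":-0.42,"rx":0,"ry":0,"rz":0},{"fingers":100,"tx":0,"ty":-0.01,"tz":-0.49,"rx":0,"ry":0,"rz":0},{"fingers":100,"tx":0,"ty":-0.01,"tz":-0.55,"rx":0,"ry":0,"rz":0},{"fingers":100,"tx":0,"ty":-0.01,"tz":-0.6,"rx":0,"ry":0,"rz":0},{"fingers":100,"tx":0,"ty":-0.01,"tz":-0.62,"rx":0,"ry":0,"rz":0}]'
```

```text
panR [0.4364 0.1039 0.058 ]
panL [0.4309 0.2389 0.058 ]
roofL [0.5338 0.2518 0.066 ]
roofR [0.5372 0.1051 0.066 ]
floorFL [0.4428 0.242  0.012 ]
floorFR [0.4458 0.1096 0.012 ]
panL [0.4278 0.2359 0.058 ]
panR [0.4382 0.0961 0.058 ]
roofL [0.5319 0.2433 0.066 ]
roofR [0.5374 0.0986 0.066 ]
t: 24.87
ee_pos: [0.4261, 0.3083, 0.0203]
tcp_rot: [-0.001, -0.017, 1.0, -0.001]
contact_force: [-0.1, 0.1, -1.3]
finger_gap: 0.0856
```

```bash
python3 -m inch '[{"fingers":92,"tx":0,"ty":0.005,"tz":-0.005,"rx":0,"ry":0,"rz":0},{"fingers":85,"tx":0.005,"ty":0.01,"tz":-0.008,"rx":0,"ry":0,"rz":0},{"fingers":80,"tx":0.01,"ty":0.01,"tz":-0.008,"rx":0,"ry":0,"rz":0},{"fingers":76,"tx":0.01,"ty":0.01,"tz":-0.008,"rx":0,"ry":0,"rz":0},{"fingers":72,"tx":0.01,"ty":0.01,"tz":-0.008,"rx":0,"ry":0,"rz":0},{"fingers":69,"tx":0.01,"ty":0.01,"tz":-0.008,"rx":0,"ry":0,"rz":0},{"fingers":66,"tx":0.01,"ty":0.01,"tz":-0.008,"rx":0,"ry":0,"rz":0},{"fingers":60,"tx":0.01,"ty":0.01,"tz":-0.008,"rx":0,"ry":0,"rz":0},{"fingers":55,"tx":0.01,"ty":0.01,"tz":-0.008,"rx":0,"ry":0,"rz":0},{"fingers":50,"tx":0.01,"ty":0.01,"tz":-0.008,"rx":0,"ry":0,"rz":0}]' 40
python3 -m inch '[{"fingers":50,"tx":0,"ty":0,"tz":0.03,"rx":0,"ry":0,"rz":0},{"fingers":50,"tx":0,"ty":0,"tz":0.06,"rx":0,"ry":0,"rz":0},{"fingers":50,"tx":0,"ty":0,"tz":0.1,"rx":0,"ry":0,"rz":0},{"fingers":50,"tx":0,"ty":0,"tz":0.15,"rx":0,"ry":0,"rz":0},{"fingers":50,"tx":0,"ty":0,"tz":0.2,"rx":0,"ry":0,"rz":0},{"fingers":50,"tx":0,"ty":0,"tz":0.25,"rx":0,"ry":0,"rz":0},{"fingers":50,"tx":0,"ty":0,"tz":0.3,"rx":0,"ry":0,"rz":0},{"fingers":50,"tx":0,"ty":0,"tz":0.35,"rx":0,"ry":0,"rz":0},{"fingers":50,"tx":0,"ty":0,"tz":0.4,"rx":0,"ry":0,"rz":0},{"fingers":50,"tx":0,"ty":0,"tz":0.4,"rx":0,"ry":0,"rz":0}]'
python3 look.py 20
```

```text
t: 25.7
ee_pos: [0.4292, 0.3111, 0.0218]
tcp_rot: [0.001, -0.017, 1.0, 0.0]
contact_force: [-0.9, -0.0, 5.6]
finger_gap: 0.0599
t: 26.53
ee_pos: [0.4295, 0.3113, 0.1034]
tcp_rot: [0.001, -0.017, 1.0, 0.001]
contact_force: [0.6, -0.1, -1.1]
finger_gap: 0.0599
```

View pics/scene20.png

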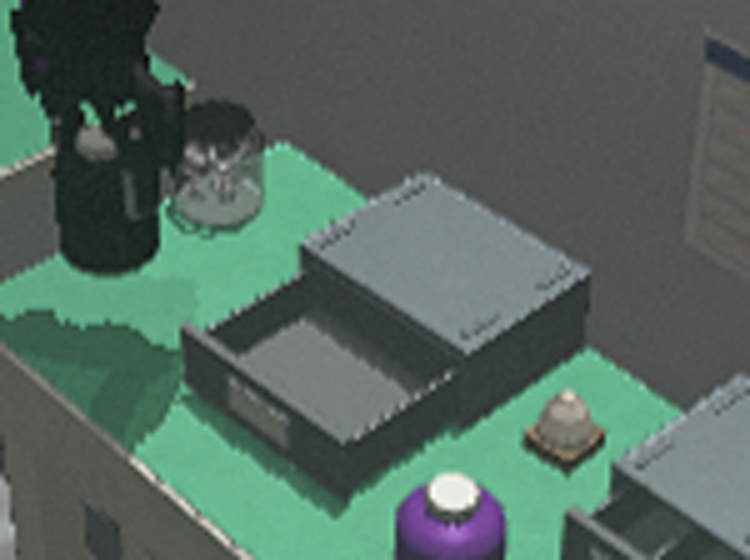

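```bash
python3 -m inch '[{"fingers":50,"tx":0.02,"ty":-0.06,"tz":0.02,"rx":0,"ry":0,"rz":0},{"fingers":50,"tx":0.05,"ty":-0.13,"tz":0.05,"rx":0,"ry":0,"rz":0},{"fingers":50,"tx":0.08,"ty":-0.21,"tz":0.05,"rx":0,"ry":0,"rz":0},{"fingers":50,"tx":0.12,"ty":-0.29,"tz":0.05,"rx":0,"ry":0,"rz":0},{"fingers":50,"tx":0.16,"ty":-0.37,"tz":0.05,"rx":0,"ry":0,"rz":0},{"fingers":50,"tx":0.2,"ty":-0.45,"tz":0.05,"rx":0,"ry":0,"rz":0},{"fingers":50,"tx":0.23,"ty":-0.53,"tz":0.05,"rx":0,"ry":0,"rz":0},{"fingers":50,"tx":0.26,"ty":-0.61,"tz":0.05,"rx":0,"ry":0,"rz":0},{"fingers":50,"tx":0.28,"ty":-0.66,"tz":0.05,"rx":0,"ry":0,"rz":0},{"fingers":50,"tx":0.29,"ty":-0.685,"tz":0.05,"rx":0,"ry":0,"rz":0}]'
python3 -m inch '[{"fingers":50,"tx":0,"ty":0,"tz":-0.02,"rx":0,"ry":0,"rz":0},{"fingers":50,"tx":0,"ty":0,"tz":-0.05,"rx":0,"ry":0,"rz":0},{"fingers":50,"tx":0,"ty":0,"tz":-0.08,"rx":0,"ry":0,"rz":0},{"fingers":50,"tx":0,"ty":0,"tz":-0.1,"rx":0,"ry":0,"rz":0},{"fingers":50,"tx":0,"ty":0,"tz":-0.12,"rx":0,"ry":0,"rz":0},{"fingers":50,"tx":0,"ty":0,"tz":-0.12,"rx":0,"ry":0,"rz":0},{"fingers":50,"tx":0,"ty":0,"tz":-0.12,"rx":0,"ry":0,"rz":0},{"fingers":50,"tx":0,"ty":0,"tz":-0.12,"rx":0,"ry":0,"rz":0},{"fingers":50,"tx":0,"ty":0,"tz":-0.12,"rx":0,"ry":0,"rz":0},{"fingers":50,"tx":0,"ty":0,"tz":-0.12,"rx":0,"ry":0,"rz":0}]'
python3 look.py 21
```

```text
t: 27.47
ee_pos: [0.487, 0.1723, 0.1104]
tcp_rot: [-0.0, -0.016, 1.0, -0.0]
contact_force: [0.8, -0.2, -0.5]
finger_gap: 0.0597
t: 28.3
ee_pos: [0.4869, 0.1739, 0.0871]
tcp_rot: [0.0, -0.017, 1.0, 0.0]
contact_force: [-0.8, -0.0, -0.9]
finger_gap: 0.0601
```

View pics/scene21.png

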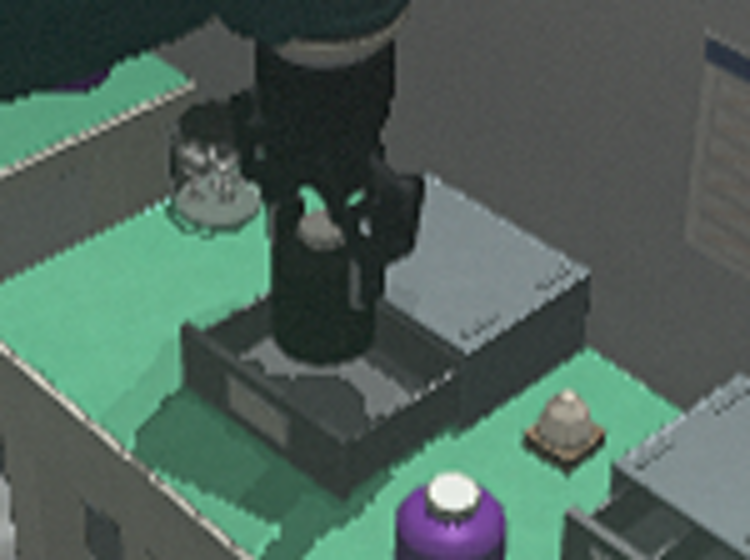

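View pics/top21.png

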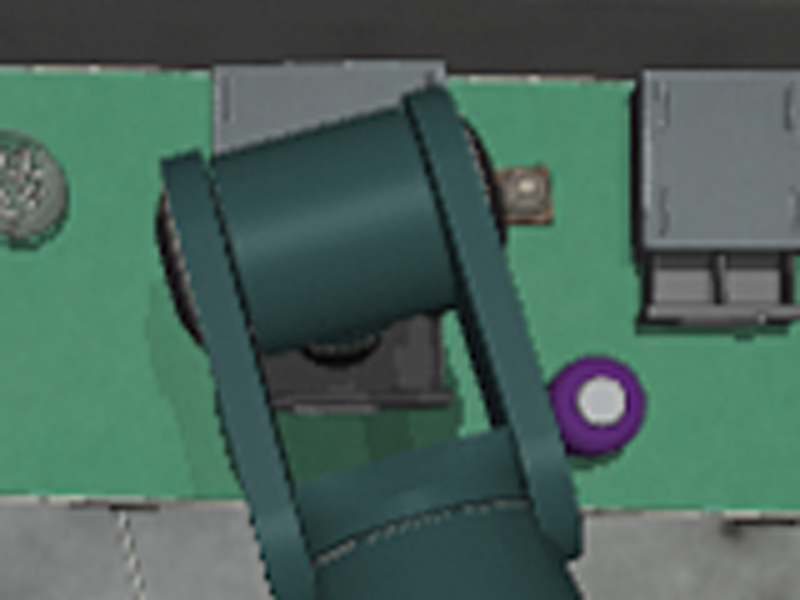

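```bash
python3 -m inch '[{"fingers":50,"tx":0,"ty":0,"tz":-0.02,"rx":0,"ry":0,"rz":0},{"fingers":50,"tx":0,"ty":0,"tz":-0.05,"rx":0,"ry":0,"rz":0},{"fingers":50,"tx":0,"ty":0,"tz":-0.08,"rx":0,"ry":0,"rz":0},{"fingers":50,"tx":0,"ty":0,"tz":-0.11,"rx":0,"ry":0,"rz":0},{"fingers":50,"tx":0,"ty":0,"tz":-0.14,"rx":0,"ry":0,"rz":0},{"fingers":50,"tx":0,"ty":0,"tz":-0.17,"rx":0,"ry":0,"rz":0},{"fingers":50,"tx":0,"ty":0,"tz":-0.19,"rx":0,"ry":0,"rz":0},{"fingers":50,"tx":0,"ty":0,"tz":-0.21,"rx":0,"ry":0,"rz":0},{"fingers":50,"tx":0,"ty":0,"tz":-0.22,"rx":0,"ry":0,"rz":0},{"fingers":50,"tx":0,"ty":0,"tz":-0.22,"rx":0,"ry":0,"rz":0}]'
python3 -m inch '[{"fingers":50,"tx":0,"ty":0,"tz":-0.005,"rx":0,"ry":0,"rz":0},{"fingers":50,"tx":0,"ty":0,"tz":-0.01,"rx":0,"ry":0,"rz":0},{"fingers":50,"tx":0,"ty":0,"tz":-0.015,"rx":0,"ry":0,"rz":0},{"fingers":50,"tx":0,"ty":0,"tz":-0.02,"rx":0,"ry":0,"rz":0},{"fingers":50,"tx":0,"ty":0,"tz":-0.025,"rx":0,"ry":0,"rz":0},{"fingers":50,"tx":0,"ty":0,"tz":-0.03,"rx":0,"ry":0,"rz":0},{"fingers":50,"tx":0,"ty":0,"tz":-0.035,"rx":0,"ry":0,"rz":0},{"fingers":50,"tx":0,"ty":0,"tz":-0.04,"rx":0,"ry":0,"rz":0},{"fingers":50,"tx":0,"ty":0,"tz":-0.04,"rx":0,"ry":0,"rz":0},{"fingers":50,"tx":0,"ty":0,"tz":-0.04,"rx":0,"ry":0,"rz":0}]'
python3 look.py 22
```

```text
t: 29.23
ee_pos: [0.4866, 0.1738, 0.0423]
tcp_rot: [-0.0, -0.017, 1.0, -0.0]
contact_force: [0.6, 0.8, -0.7]
finger_gap: 0.0598
t: 30.07
ee_pos: [0.4867, 0.1738, 0.0348]
tcp_rot: [-0.0, -0.017, 1.0, -0.0]
contact_force: [0.9, -0.1, -1.0]
finger_gap: 0.0597
```

View pics/scene22.png

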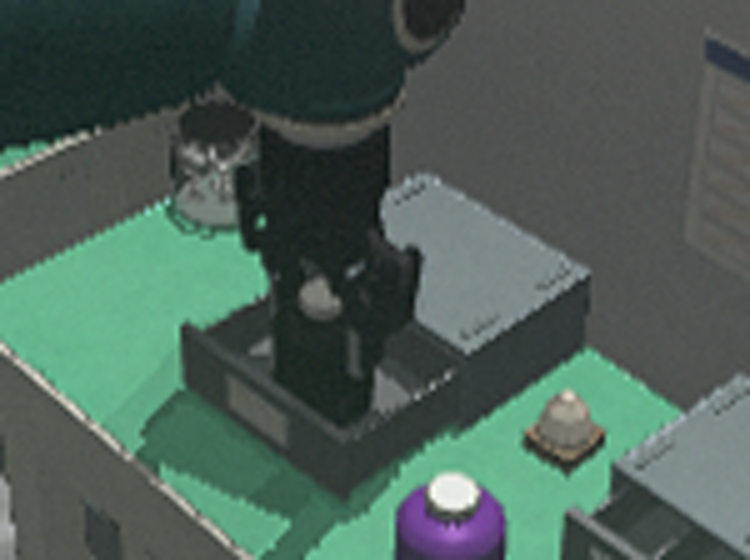

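```bash
python3 -m inch '[{"fingers":50,"tx":0,"ty":0,"tz":-0.002,"rx":0,"ry":0,"rz":0},{"fingers":50,"tx":0,"ty":0,"tz":-0.004,"rx":0,"ry":0,"rz":0},{"fingers":50,"tx":0,"ty":0,"tz":-0.006,"rx":0,"ry":0,"rz":0},{"fingers":50,"tx":0,"ty":0,"tz":-0.008,"rx":0,"ry":0,"rz":0},{"fingers":50,"tx":0,"ty":0,"tz":-0.009,"rx":0,"ry":0,"rz":0},{"fingers":50,"tx":0,"ty":0,"tz":-0.01,"rx":0,"ry":0,"rz":0},{"fingers":50,"tx":0,"ty":0,"tz":-0.01,"rx":0,"ry":0,"rz":0},{"fingers":50,"tx":0,"ty":0,"tz":-0.01,"rx":0,"ry":0,"rz":0},{"fingers":50,"tx":0,"ty":0,"tz":-0.01,"rx":0,"ry":0,"rz":0},{"fingers":50,"tx":0,"ty":0,"tz":-0.01,"rx":0,"ry":0,"rz":0}]'
```

```text
t: 31.0
ee_pos: [0.4873, 0.1739, 0.0338]
tcp_rot: [0.001, -0.017, 1.0, 0.0]
contact_force: [-1.9, -1.7, 9.0]
finger_gap: 0.0602
```

Floor contact (9 N). I'll release to a modest opening and rise.

```bash
python3 -m inch '[{"fingers":65,"tx":0,"ty":0,"tz":0,"rx":0,"ry":0,"rz":0},{"fingers":72,"tx":0,"ty":0,"tz":0,"rx":0,"ry":0,"rz":0},{"fingers":78,"tx":0,"ty":0,"tz":0,"rx":0,"ry":0,"rz":0},{"fingers":84,"tx":0,"ty":0,"tz":0,"rx":0,"ry":0,"rz":0},{"fingers":90,"tx":0,"ty":0,"tz":0,"rx":0,"ry":0,"rz":0},{"fingers":90,"tx":0,"ty":0,"tz":0.02,"rx":0,"ry":0,"rz":0},{"fingers":90,"tx":0,"ty":0,"tz":0.06,"rx":0,"ry":0,"rz":0},{"fingers":90,"tx":0,"ty":0,"tz":0.12,"rx":0,"ry":0,"rz":0},{"fingers":90,"tx":0,"ty":0,"tz":0.2,"rx":0,"ry":0,"rz":0},{"fingers":90,"tx":0,"ty":0,"tz":0.3,"rx":0,"ry":0,"rz":0}]'
python3 -m inch '[{"fingers":90,"tx":0,"ty":0,"tz":0.1,"rx":0,"ry":0,"rz":0},{"fingers":90,"tx":0,"ty":0,"tz":0.2,"rx":0,"ry":0,"rz":0},{"fingers":90,"tx":0,"ty":0,"tz":0.3,"rx":0,"ry":0,"rz":0},{"fingers":90,"tx":-0.04,"ty":0.08,"tz":0.4,"rx":0,"ry":0,"rz":0},{"fingers":90,"tx":-0.08,"ty":0.18,"tz":0.45,"rx":0,"ry":0,"rz":0},{"fingers":90,"tx":-0.12,"ty":0.3,"tz":0.5,"rx":0,"ry":0,"rz":0},{"fingers":90,"tx":-0.16,"ty":0.42,"tz":0.5,"rx":0,"ry":0,"rz":0},{"fingers":90,"tx":-0.2,"ty":0.54,"tz":0.5,"rx":0,"ry":0,"rz":0},{"fingers":90,"tx":-0.24,"ty":0.66,"tz":0.5,"rx":0,"ry":0,"rz":0},{"fingers":90,"tx":-0.28,"ty":0.78,"tz":0.5,"rx":0,"ry":0,"rz":0}]'
python3 -m inch '[{"fingers":90,"tx":-0.05,"ty":0.1,"tz":0,"rx":0,"ry":0,"rz":0},{"fingers":90,"tx":-0.1,"ty":0.2,"tz":0,"rx":0,"ry":0,"rz":0},{"fingers":90,"tx":-0.15,"ty":0.3,"tz":0,"rx":0,"ry":0,"rz":0},{"fingers":90,"tx":-0.2,"ty":0.4,"tz":0,"rx":0,"ry":0,"rz":0},{"fingers":90,"tx":-0.25,"ty":0.5,"tz":0,"rx":0,"ry":0,"rz":0},{"fingers":90,"tx":-0.3,"ty":0.6,"tz":0,"rx":0,"ry":0,"rz":0},{"fingers":90,"tx":-0.33,"ty":0.65,"tz":0,"rx":0,"ry":0,"rz":0},{"fingers":90,"tx":-0.35,"ty":0.7,"tz":0,"rx":0,"ry":0,"rz":0},{"fingers":90,"tx":-0.35,"ty":0.7,"tz":0,"rx":0,"ry":0,"rz":0},{"fingers":90,"tx":-0.35,"ty":0.7,"tz":0,"rx":0,"ry":0,"rz":0}]'
python3 look.py 23
```

```text
t: 31.83
ee_pos: [0.4865, 0.1737, 0.0939]
tcp_rot: [-0.0, -0.017, 1.0, -0.0]
contact_force: [0.3, 0.3, -0.6]
finger_gap: 0.077
t: 32.67
ee_pos: [0.4302, 0.331, 0.1944]
tcp_rot: [0.001, -0.017, 1.0, 0.0]
contact_force: [1.0, -0.4, 0.5]
finger_gap: 0.0769
t: 33.5
ee_pos: [0.3609, 0.4696, 0.1931]
tcp_rot: [0.0, -0.017, 1.0, -0.0]
contact_force: [0.0, -0.3, -0.6]
finger_gap: 0.0768
```

View pics/scene23.png

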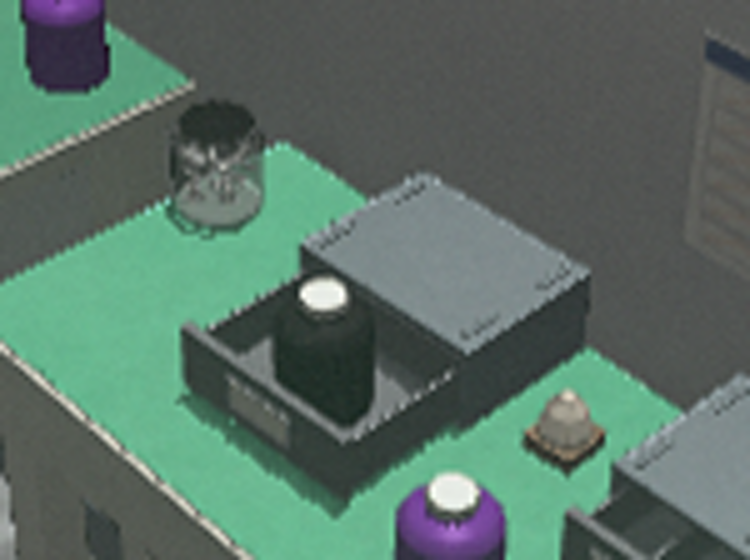

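View pics/top23.png

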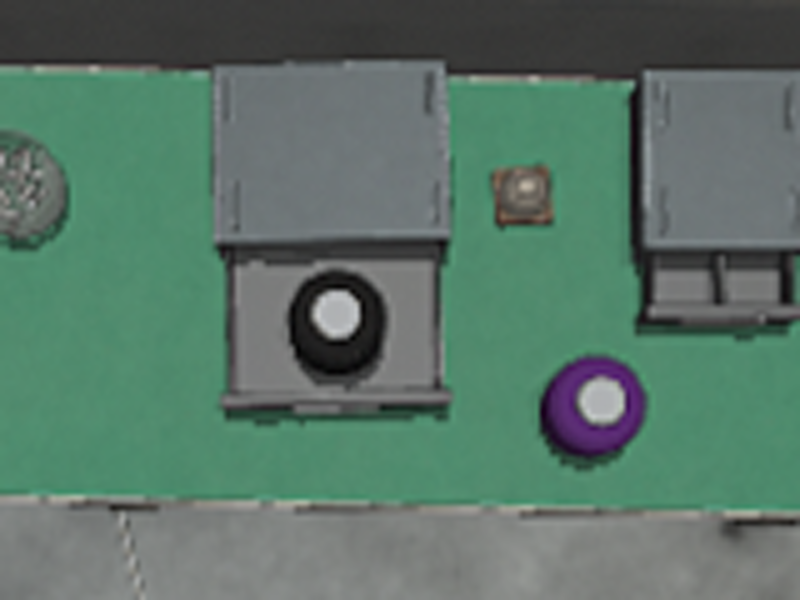

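Run:
```python
from h import *
from rig import manip
f=lambda x,y:(x/5+180,y/5+140)
g=lambda x,y:(x/5+180,y/5+130)
print("cap",ray("top",f(336,314),.098),ray("scene",g(323,294),.098))
print("panel",ray("top",f(225,406),.058),ray("top",f(450,404),.058),ray("scene",g(182,328),.058),ray("scene",g(346,441),.058))
print(get_state()['contact_force'])
manip.hand_in()
```

```text
cap [0.48592468 0.174826   0.098     ] [0.48391993 0.16881292 0.098     ]
panel [0.43141646 0.24326749 0.058     ] [0.43580392 0.10259516 0.058     ] [0.42899079 0.23736532 0.058     ] [0.43816189 0.09606001 0.058     ]
[ 0.31069805  0.41076711 -0.34753107]
the job is handed in; nothing more can be done
```

The ink pot now stands upright on the floor of the wide drawer, which is pulled fully out. I handed the job in at about 33.6 s; no verdict was reported.

**What I did:** I gripped the black pot, lifted it and set it down to the left at about (0.43, 0.31). I then hooked the drawer from above with the closed fingers and pulled until it stopped. Finally I picked the pot up again, lowered it until it touched the floor at about 9 N, released it and moved the arm away.

**Last checks:**
- **Drawer:** The panel and roof edge in the pictures put the joint at about 0.094 m. While pulling, the force had jumped to about 16 N, as expected at the stop.
- **Pot:** It is about 52 mm behind the panel's face and within about 3 mm of the drawer's centre line.
- **Other things:** The jar, the small pad and the narrow drawer show no change in the pictures. I did not re-check the large pad, but nothing was moved near it.
- **Robot:** The arm is clear of everything, with about 0 N on the tool.

**What disagreed or failed:**
- **Fingertip height:** The fingertips looked about 30 mm higher than the reported tool height and the given gripper sizes imply. I set heights from the pictures and contact forces instead.
- **First squeeze:** Because of that, my first squeeze closed on the pot's shoulder and slipped, so I opened and regripped lower. The pot stayed upright.
- **Camera offset:** The two cameras disagree by about 6 mm in y, so the pot and panel positions above are only good to that.

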